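Rack two small specimens and hang their carrier on the drying hook

TASK

Rack the two small resin-mounted specimens for drying. Lift the white specimen carrier out of the dry tank of the ultrasonic cleaner and stand it on the open bench, lay one small specimen flat in each of its two wells while it stands there, then pick it up again with its wire eye left clear and hang it by that eye on the hook of the drying stand, settled in the throat and left hanging level and still with both specimens in their wells. Leave the large specimen and the other things on the bench where they are.

Things in the scene. Friction and masses are not known exactly. Their poses are not given: they have to be found in the camera images.
- cleaner: White ultrasonic cleaner, fixed, 120 x 250 x 118 mm (own x, y, z). Origin: centre of its underside on the bench; z up, y along its length, -x out of its front panel. Left or right of the middle, turned up to 0.15 rad. Open dry tank 76 mm (x) by 210 mm (y) inside, centred; floor at z = 20, rim at z = 118 mm.
- carrier: Loose white and steel carrier, 0.13-0.24 kg, 196 (x) x 56 (y) mm, 132 mm tall. Origin: centre of its underside; z up. Plate on 4 mm feet, top at z = 14 mm, two wells at x = +-68 mm; thin stem; grip block; wire eye on top. Starts on the tank floor, length along the tank, only the eye above the rim.
- eye_top (a point): Top of the eye's opening (arch underside), carrier (0, 0, 124 mm), carrier's axes. Closed upright eye of 8 mm round wire in the carrier's y-z plane, 36 mm wide, top at z = 132; opening 20 mm wide (y), z = 94 to 124. The hook passes through along the carrier's x, so fingers pinching the wire along x block it. It rests in the throat when hung.
- grip_block (a point): Centre of the white grip block, carrier (0, 0, 86 mm): 16 mm thick (x), 42 mm wide (y), z = 78 to 94 mm, below the eye. In the tank there is no room for fingers to close on it along y; on the bench there is. Held along y it leaves the eye free between the fingers; the eye stands 38 mm above the block.
- well_a (a point): Centre of the floor of the well at carrier (-68, 0, 9 mm): round, 39 mm across with a 2 mm chamfer, 5 mm deep below the plate's top.
- well_b (a point): Centre of the floor of the well at carrier (+68, 0, 9 mm): round, 39 mm across with a 2 mm chamfer, 5 mm deep below the plate's top.
- stand: Drying stand, fixed, on the side opposite the cleaner, turned up to 0.3 rad: 12 mm steel post on a dark base plate (x = -20 to 150, y = +-52 mm, 14 high), clamp and hook at its top (200 mm high). Origin: on the bench straight below the hook's throat; z up; post at x = +130 mm; the hook points to -x, so an eye goes on towards +x.
- throat (a point): Top of the hook's 7 mm round rod at the bottom of its throat, stand (0, 0, 181.5 mm), stand's axes. The rod leaves the clamp 10 mm higher, dips here, and turns up at the tip. An eye passes over the tip with the top of its opening 10 to 22 mm above this point (16 best), then is lowered.
- hook_tip (a point): Highest point of the hook's upturned tip, stand (-15, 0, 191.5 mm); the rod reaches 19 mm out from the throat.
- specimen_1: Small pale resin-mounted specimen: a loose flat disc 30 mm across, 14 mm high, 16 g, standing flat on the bench. Origin: under its middle (within 1 mm); z up. The bench in front of the specimens, between cleaner and stand (world x 0.40 to 0.50, y -0.12 to 0.12 m), is always free.
- specimen_2: The other small pale specimen, equal to the first: 30 mm across, 14 mm high, 16 g. Either may go in either well.
- specimen_large: Large pale specimen, 40 mm across, 18 mm high, too wide for the wells; it stays where it is. The three specimens stand in any order.
- dropper_bottle: Bystander: dropper bottle, 38 mm across, 110 mm high. Origin: centre of its underside.
- petri: Bystander: open glass dish, 60 mm across, 13 mm high. Origin: centre of its underside.
- tweezers: Bystander: steel tweezers lying on the bench, 123 mm long (own y), 15 mm wide, 8 mm high. Origin: middle, underneath.
- can: Bystander: black-capped canister, 43 mm across, 62 mm high. Origin: centre of its underside.
- usb: Bystander: flash drive lying behind the specimens, 52 mm long (own y), 16 mm wide, 8 mm high. Origin: middle, underneath.

How it is judged:
By the outcome, as a careful person would: the job done as asked, in the order asked, and still so for the second after the job is handed in, with the robot touching nothing.
It also fails if it takes over 72 s, if anything falls off the work surface, if the arm or the gripper's body presses on something with over 40 N, if the wrist force passes 120 N, or if a joint passes its speed limit or range.

ROBOT

A 6-joint arm with a two-finger parallel gripper is mounted at the origin on a cart in front of the work surface, level with it; the furniture and walls round the work are solid. World frame = base frame: x ahead of the robot, y to its left, z up, the work surface at z = 0. Lengths are in m, angles in rad, forces in N, time in s.
With the tool pointing down it reaches from about 0.25 to 0.725 m from the base axis. Payload 4 kg.
Tool frame: the origin (TCP) lies midway between the tips of the shut fingers; the grasp point (between the pads) lies bot.tcp_to_grasp behind it (bot.tcp_to_grasp is the distance from the TCP to the grasp point, in m); z points along the fingers, y is the line along which they close (so a half turn about z gives the same grasp; the last joint's range is limited). The gripper opens to 85 mm and grips with 20 to 120 N. Pads are 22 mm wide; open, the fingers measure 114 mm over their backs; the gripper's body (76 mm by 85 mm) begins 54 mm behind the grasp point. The pads swing forward as they close: fully open they stand 13 mm farther back than shut.
Start: joints at [1.287, 0.241, 0.005, 1.335, 0, 1.571], TCP at [0.14, 0.48, 0.193] pointing down, gripper open.
Joint ranges: [-2.72, 2.72], [-1.05, 1.87], [-1.09, 1.28], [-1.99, 2.15], [-1.42, 1.44], [-3.14, 3.14]. Speed limits (rad/s): [2.79, 2.79, 3.14, 3.14, 3.14, 3.14].

INTERFACE

Orientations are given as a unit quaternion [x, y, z, w].
In Python, from workcell import readout, camera, bot gives the robot as it stands. The module is installed in compiled form; this text tells all that it offers.
- The arm moves only by the tool jog_arm, never from a script. Its argument "motion" is a list of rows, each an object of numbers: "x", "y", "z": the shift along the tool's x, y, z in mm; "spin": the turn about the tool's z in degrees; "fingers": the closure, from -1 (fully open) to 1 (shut). A call has 1 to 8 rows; each row is the pose to reach, as a shift and turn from the pose commanded when the call began, along the tool's axes at that moment; what a row does not reach only later rows make up. A row lasts 1/8 s, in which the tool goes at most 62.5 mm and 10.7 degrees, less where a joint would pass 70% of its speed; a pose out of reach is approached as far as the arm can. A call with a gripper value outside its range is refused whole. The fingers move at their own pace and stop on an object; the grip force is fixed at half the most. Time passes only in rows, so rows that repeat a pose let the fingers close. It gives the time, the measured TCP pose, the force, the opening and the grip force at its end, in the units of the state.
- readout.get_obs(): the state, without advancing time (a new reading comes with each control period).
- camera(name): name is "scene" or "side" or "wrist"; returns a dict with "pixels" (400x640x3 uint8, red, green, blue), "K" (3x3 intrinsics, pixels), "rvec" (rotation vector, rad) and "tvec" (3), from world to camera coordinates, as OpenCV has them. Camera axes: x right, y down, z forward; pixel columns grow to the right and rows downward; lengths in m; the calibration is good to about 2 mm. A picture is of the moment at which its call begins. There is no depth.
- bot.job_done(): hands the job in; it is judged then, once.
The state is a dict: "clock": time; "joint_pos": joint angles; "joint_vel": joint speeds; "tau": joint torques, N m; "eef_pos": TCP position; "tool_rot": TCP orientation; "ft_force": force on the tool from outside, world axes, zero at the start; "ft_torque": the same for the moment, N m; "grip_width": finger opening in m; "grasp_force": force on a finger pad.
Only numpy, scipy, OpenCV 4.12 (cv2) and the standard library are available. Lean on these libraries where they do the work, as an engineer would, in place of code of your own. Each camera call takes 0.05 s, during which the arm holds its last target. There are 200 camera calls.

## Working session

There is one attempt and no reset: what is moved stays moved. The work goes in short steps, Python scripts to look and compute and a tool call to move; the robot and the scene stay as the last step left them, time stands still between calls to the robot, and variables do not carry over. Pictures are saved under pics/ and viewed, at most 10 in all, crops included, and the job is handed in when it is done.

Besides the shell and the picture viewer there is one more tool, called as a command line: name --argument value ..., lists and objects as JSON in quotes. jog_arm: Moves the arm, as the interface text tells. Its arguments: {"type":"object","properties":{"motion":{"type":"array"}},"required":["motion"]}

```bash
mkdir -p pics; cat > h.py <<'E'
import numpy as np,cv2
from workcell import readout,camera,bot
from scipy.spatial.transform import Rotation as R
def snap(n,f):
    c=camera(n);cv2.imwrite(f'pics/{f}.png',c['pixels'][:,:,::-1]);np.savez(f'pics/{f}.npz',**c);return c
def ray(c,uv,z):
    Rm=cv2.Rodrigues(np.array(c['rvec'],float))[0];t=np.array(c['tvec'],float).ravel()
    o=-Rm.T@t;d=Rm.T@np.linalg.inv(c['K'])@np.array([uv[0],uv[1],1.]);return o+d*(z-o[2])/d[2]
def proj(c,P):
    return cv2.projectPoints(np.array(P,float).reshape(-1,3),np.array(c['rvec'],float),np.array(c['tvec'],float),np.array(c['K'],float),None)[0].reshape(-1,2)
def load(f): return dict(np.load(f'pics/{f}.npz'))
def totool(P,spin=0):
    s=readout.get_obs();Rt=R.from_quat(s['tool_rot']);return Rt.inv().apply(np.array(P)-s['eef_pos'])*1000
E
python3 - <<'E'
from h import *
a=snap('scene','s1');b=snap('side','s2')
im=np.vstack([cv2.imread('pics/s1.png'),cv2.imread('pics/s2.png')]);
s=readout.get_obs();print(s['eef_pos'],s['tool_rot'],s['grip_width'],s['clock'],bot.tcp_to_grasp)
print(R.from_quat(s['tool_rot']).as_matrix().round(3))
for c in(a,b): 
    Rm=cv2.Rodrigues(np.array(c['rvec'],float))[0];print(-Rm.T@np.array(c['tvec']).ravel(),c['K'][0])
E
```

```text
[0.13981525 0.47937774 0.19171549] [ 1.41425373e-01  9.89948476e-01 -9.27501409e-04 -1.37971662e-04] 0.0852394838745862 0.1 0.0187
[[-0.96   0.28  -0.001]
 [ 0.28   0.96  -0.002]
 [ 0.    -0.002 -1.   ]]
[ 0.46215068 -1.00066919  1.19713048] [476.27194932   0.         322.70305585]
[-0.23521214 -0.34310027  1.07765161] [420.39851996   0.         326.65464551]
```

View pics/s1.png

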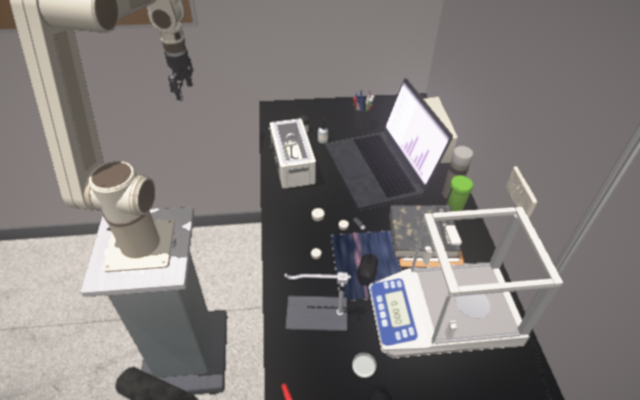

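View pics/s2.png

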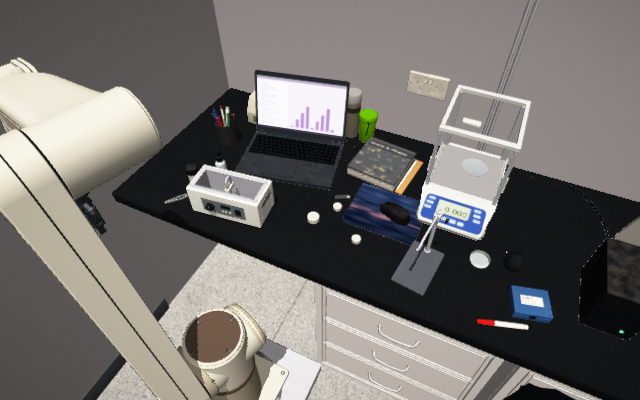

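```bash
python3 - <<'E'
from h import *
def crop(f,x,y,w,h,k):
    im=cv2.resize(cv2.imread(f'pics/{f}.png')[y:y+h,x:x+w],None,fx=k,fy=k,interpolation=cv2.INTER_CUBIC)
    for i in range(0,w,10): cv2.line(im,(i*k,0),(i*k,8),(0,255,255),1); cv2.putText(im,str(x+i),(i*k,18),0,.35,(0,255,255),1)
    for i in range(0,h,10): cv2.line(im,(0,i*k),(8,i*k),(0,255,255),1); cv2.putText(im,str(y+i),(10,i*k+4),0,.35,(0,255,255),1)
    return im
A=np.zeros((600,800,3),np.uint8)
def put(A,im,x,y): A[y:y+im.shape[0],x:x+im.shape[1]]=im[:600-y,:800-x]
put(A,crop('s1',265,115,60,80,6),0,0);put(A,crop('s1',280,200,80,120,5),380,0)
cv2.imwrite('pics/c1.png',A)
A[:]=0
put(A,crop('s2',180,155,100,75,5),0,0);put(A,crop('s2',300,180,80,70,4),0,310);put(A,crop('s2',390,205,60,95,5),500,0)
cv2.imwrite('pics/c2.png',A)
E
```

```text
(no output)
```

View pics/c1.png

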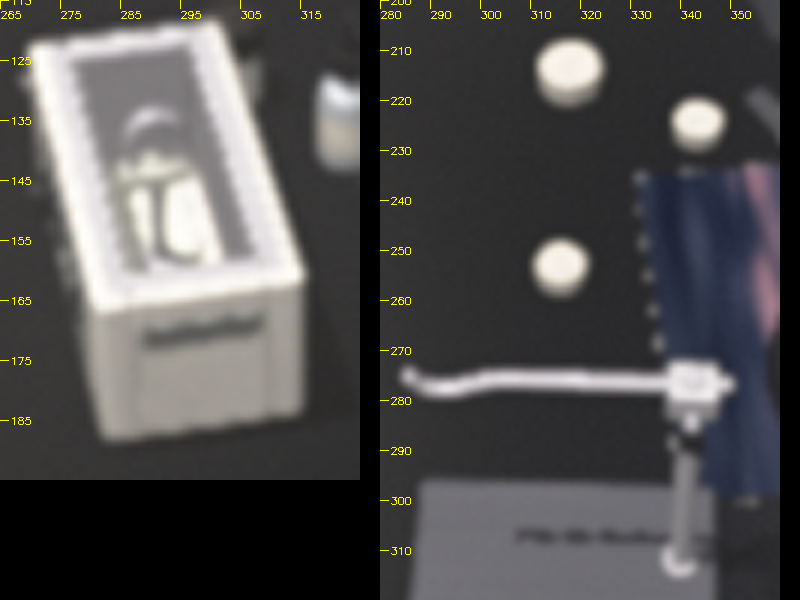

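View pics/c2.png

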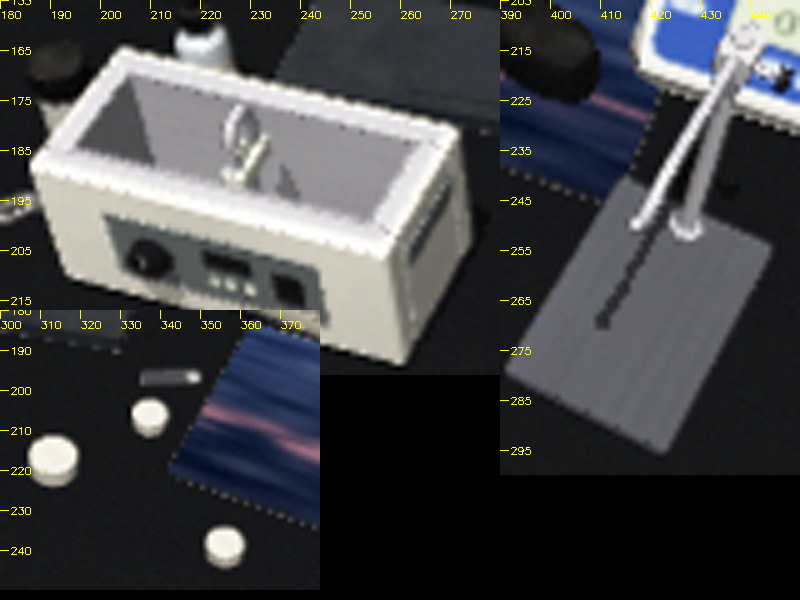

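```bash
python3 - <<'E'
from h import *
from scipy.optimize import least_squares as LS
a=load('s1');b=load('s2')
def fit(obs,x0):
    def f(p):
        c,s=np.cos(p[2]),np.sin(p[2]);r=[]
        for cam,uv,P in obs:
            W=[p[0]+c*P[0]-s*P[1],p[1]+s*P[0]+c*P[1],P[2]];r+=list(proj(cam,[W])[0]-uv)
        return r
    q=LS(f,x0,loss='soft_l1');print(q.x.round(4),np.array(f(q.x)).reshape(-1,2).round(1).tolist())
for cam,l in((a,[(318.2,212.4,.018),(343.4,223.8,.014),(316,252.4,.014),(290.3,132.8,.152)]),(b,[(313.2,216.2,.018),(337.5,205.5,.014),(356,238.2,.014),(228.2,175.6,.152)])):
    for u,v,z in l: print(ray(cam,(u,v),z).round(4))
for uv in((270,122.2),(300.5,118.3),(315.5,161.3),(280.8,166.3)):print('rimA',ray(a,uv,.118).round(3))
X,Y=.06,.125
fit([(a,(270,122.2),(-X,Y,.118)),(a,(300.5,118.3),(X,Y,.118)),(a,(315.5,161.3),(X,-Y,.118)),(a,(280.8,166.3),(-X,-Y,.118)),
(b,(205,164.4),(X,Y,.118)),(b,(272,180),(X,-Y,.118)),(b,(257,205.4),(-X,-Y,.118)),(b,(186.4,187),(-X,Y,.118))],[.45,.3,0])
fit([(b,(415.4,240.6),(.15,.052,.014)),(b,(444.4,254),(.15,-.052,.014)),(b,(422.6,295.4),(-.02,-.052,.014)),(b,(391.4,279.4),(-.02,.052,.014)),
(a,(288,296),(-.02,.052,.014)),(a,(346.8,298),(.15,.052,.014)),(a,(285.6,274.4),(-.016,0,.189)),(b,(418,249.8),(-.016,0,.189)),(a,(340,312),(.13,0,.014))],[.45,-.3,0])
E
```

```text
[0.5746 0.0698 0.018 ]
[0.6525 0.0152 0.014 ]
[ 0.5516 -0.0937  0.014 ]
[0.5012 0.3348 0.152 ]
[0.5713 0.0675 0.018 ]
[0.6525 0.0152 0.014 ]
[ 0.5496 -0.0942  0.014 ]
[0.5067 0.3323 0.152 ]
rimA [0.431 0.448 0.118]
rimA [0.546 0.462 0.118]
rimA [0.579 0.215 0.118]
rimA [0.46  0.2   0.118]
[0.5046 0.3318 0.1178] [[-0.2, -0.1], [1.0, -0.1], [-0.0, -0.0], [-0.2, -0.1], [-0.7, -1.0], [1.0, -0.1], [0.6, 0.6], [-0.9, 0.5]]
[ 0.4688 -0.296  -0.133 ] [[-0.8, -1.3], [1.2, -0.1], [1.0, -0.1], [-0.7, -1.1], [-0.2, -0.3], [-0.0, -0.5], [-0.6, 1.2], [-0.5, 0.1], [-0.2, 1.3]]
```

```bash
python3 - <<'E'
from h import *
print(totool([.5045,.3325,.192]).round(0), totool([.5045,.3325,.09]).round(0))
print('desk front edge',ray(load('s1'),(263,230),0).round(3),'usb',ray(load('s1'),(356,223),.004).round(3))
E
```

```text
[-391.  -39.   -0.] [-391.  -39.  102.]
desk front edge [0.388 0.025 0.   ] usb [0.696 0.023 0.004]
```

jog_arm --motion '[{"x":-56,"y":-6,"z":0,"spin":-4},{"x":-112,"y":-11,"z":0,"spin":-8},{"x":-168,"y":-17,"z":0,"spin":-12},{"x":-224,"y":-22,"z":0,"spin":-16},{"x":-280,"y":-28,"z":0,"spin":-20},{"x":-336,"y":-34,"z":0,"spin":-23},{"x":-391,"y":-39,"z":0,"spin":-23},{"x":-391,"y":-39,"z":0,"spin":-23}]'

```text
validation failed for argument at $.mo...
```

```bash
python3 - <<'E'
from h import *
s=readout.get_obs();print(s['eef_pos'],R.from_quat(s['tool_rot']).as_matrix().round(3),s['joint_pos'],s['joint_vel'])
snap('wrist','w1')
E
```

```text
[0.13981525 0.47937774 0.19171549] [[-0.96   0.28  -0.001]
 [ 0.28   0.96  -0.002]
 [ 0.    -0.002 -1.   ]] [1.28700106e+00 2.41305185e-01 3.85167655e-03 1.33521820e+00
 1.08384866e-05 1.57080340e+00] [-0.00099611 -0.00248678  0.00113125 -0.00110479  0.00184378 -0.00065971]
```

View pics/w1.png

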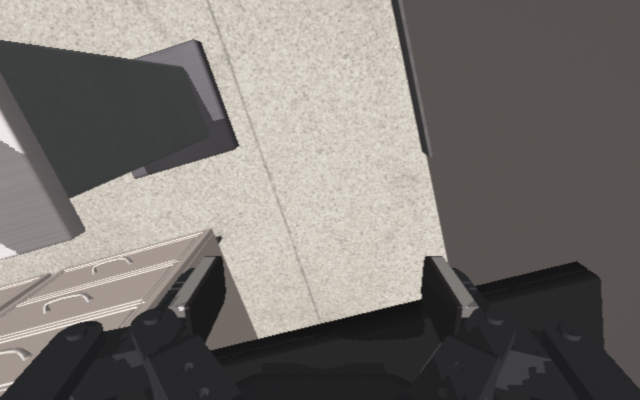

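The wrist view showed only the floor because the move was refused, so the arm is still at its start. I'll resend it with the fingers value included.

jog_arm --motion '[{"x":-56,"y":-6,"z":0,"spin":-4,"fingers":-1},{"x":-112,"y":-11,"z":0,"spin":-8,"fingers":-1},{"x":-168,"y":-17,"z":0,"spin":-12,"fingers":-1},{"x":-224,"y":-22,"z":0,"spin":-16,"fingers":-1},{"x":-280,"y":-28,"z":0,"spin":-20,"fingers":-1},{"x":-336,"y":-34,"z":0,"spin":-23,"fingers":-1},{"x":-391,"y":-39,"z":0,"spin":-23,"fingers":-1},{"x":-391,"y":-39,"z":0,"spin":-23,"fingers":-1}]'

```text
clock: 1.15
eef_pos: [0.5074, 0.3307, 0.1909]
tool_rot: [-0.056, 0.998, -0.001, -0.0]
ft_force: [-0.8, -0.9, -0.4]
grip_width: 0.0854
grasp_force: 0.0
```

jog_arm --motion '[{"x":3,"y":2,"z":25,"spin":0,"fingers":-1},{"x":3,"y":2,"z":50,"spin":0,"fingers":-1},{"x":3,"y":2,"z":80,"spin":0,"fingers":-1},{"x":3,"y":2,"z":103,"spin":0,"fingers":-1},{"x":3,"y":2,"z":103,"spin":0,"fingers":1},{"x":3,"y":2,"z":103,"spin":0,"fingers":1},{"x":3,"y":2,"z":103,"spin":0,"fingers":1},{"x":3,"y":2,"z":103,"spin":0,"fingers":1}]'

```text
clock: 2.15
eef_pos: [0.5018, 0.3352, 0.0907]
tool_rot: [-0.059, 0.998, 0.001, 0.001]
ft_force: [-0.0, 0.4, 0.3]
grip_width: 0.0121
grasp_force: 0.0
```

jog_arm --motion '[{"x":0,"y":0,"z":0,"spin":0,"fingers":1},{"x":0,"y":0,"z":0,"spin":0,"fingers":1},{"x":0,"y":0,"z":0,"spin":0,"fingers":1}]'

```text
clock: 2.52
eef_pos: [0.5016, 0.3352, 0.0905]
tool_rot: [-0.059, 0.998, 0.001, 0.001]
ft_force: [-2.0, 0.3, 6.4]
grip_width: 0.006
grasp_force: 58.7
```

```bash
python3 - <<'E'
from h import *
c=snap('wrist','w2');cv2.imwrite('pics/w2c.png',np.hstack([cv2.imread('pics/w2.png')[:,100:540],cv2.resize(snap('side','s3')['pixels'][140:240,170:280,::-1],None,fx=3,fy=3)[:,:].copy() if 0 else cv2.copyMakeBorder(cv2.resize(snap('scene','s3')['pixels'][105:205,255:345,::-1],None,fx=4,fy=4),0,0,0,0,0)]))
E
```

```text
(no output)
```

View pics/w2c.png

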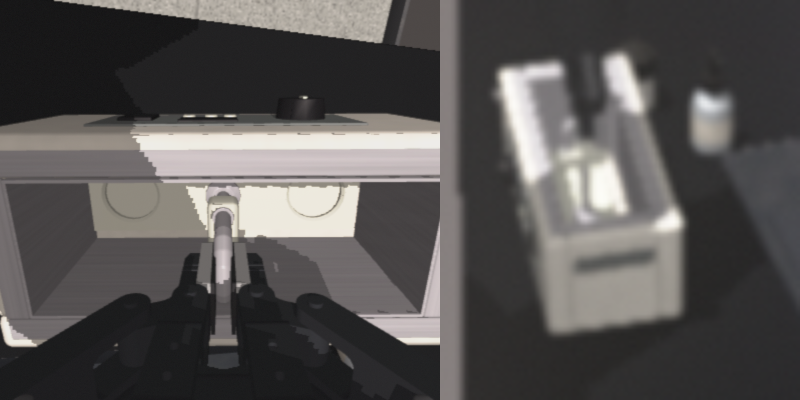

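```bash
python3 - <<'E'
from h import *
c=load('w2');s=readout.get_obs();Rt=R.from_quat(s['tool_rot']);p=np.array(s['eef_pos'])
for n,o in(('tcp',(0,0,0)),('g',(0,0,-.0187)),('g+x',(.011,0,-.0187)),('g-x',(-.011,0,-.0187)),('tip+x',(.011,0,0)),('tip-x',(-.011,0,0))): print(n,(proj(c,[p+Rt.apply(o)])[0]-[100,0]).round(0))
a=.118+np.pi/2
for n,P in(('eyetop',(0,0,.132)),('eyeL',(0,.018,.109)),('eyeR',(0,-.018,.109)),('b++',(.008,.021,.094)),('b-+',(-.008,.021,.094)),('b+-',(.008,-.021,.094)),('wa',(-.068,0,.014)),('wb',(.068,0,.014))):
    W=np.array([.5045+np.cos(a)*P[0]-np.sin(a)*P[1],.3325+np.sin(a)*P[0]+np.cos(a)*P[1],P[2]+.02]);print(n,(proj(c,[W])[0]-[100,0]).round(0))
print(s['eef_pos'],s['grip_width'],s['grasp_force'],s['ft_force'],s['ft_torque'])
E
```

```text
tcp [222. 225.]
g [222. 239.]
g+x [222. 220.]
g-x [222. 258.]
tip+x [222. 207.]
tip-x [222. 243.]
eyetop [214. 290.]
eyeL [215. 227.]
eyeR [216. 295.]
b++ [232. 209.]
b-+ [200. 209.]
b+- [231. 283.]
wa [126. 199.]
wb [310. 199.]
[0.50159801 0.3352025  0.09050155] 0.006227284414456672 58.665225931908935 [-2.03614657 -0.2939271   5.63892578] [0.13641787 0.29579056 0.09601196]
```

jog_arm --motion '[{"x":0,"y":0,"z":-10,"spin":0,"fingers":1},{"x":0,"y":0,"z":-25,"spin":0,"fingers":1},{"x":0,"y":0,"z":-45,"spin":0,"fingers":1},{"x":0,"y":0,"z":-65,"spin":0,"fingers":1},{"x":0,"y":0,"z":-90,"spin":0,"fingers":1},{"x":0,"y":0,"z":-115,"spin":0,"fingers":1},{"x":0,"y":0,"z":-135,"spin":0,"fingers":1},{"x":0,"y":0,"z":-135,"spin":0,"fingers":1}]'

```text
clock: 3.62
eef_pos: [0.5024, 0.3353, 0.227]
tool_rot: [-0.059, 0.998, 0.001, 0.002]
ft_force: [0.0, -0.9, -2.8]
grip_width: 0.0062
grasp_force: 58.6
```

```bash
python3 - <<'E'
from h import *
a=snap('wrist','w3');b=snap('scene','s4');d=snap('side','s5')
f=lambda n,x,y,w,h,W,H:cv2.resize(cv2.imread(f'pics/{n}.png')[y:y+h,x:x+w],(W,H),interpolation=cv2.INTER_CUBIC)
cv2.imwrite('pics/c3.png',np.vstack([f('w3',220,160,200,150,800,600)[:300],np.hstack([f('s4',240,70,120,90,400,300),f('s5',170,100,120,90,400,300)])]))
s=readout.get_obs();print(s['eef_pos'],s['ft_force'],s['ft_torque'],s['grip_width'])
E
```

```text
[0.50079099 0.33436082 0.22353508] [-0.75546306 -0.48753819 -2.19244509] [-0.05160013  0.01387617  0.0142114 ] 0.006426786335965859
```

View pics/c3.png

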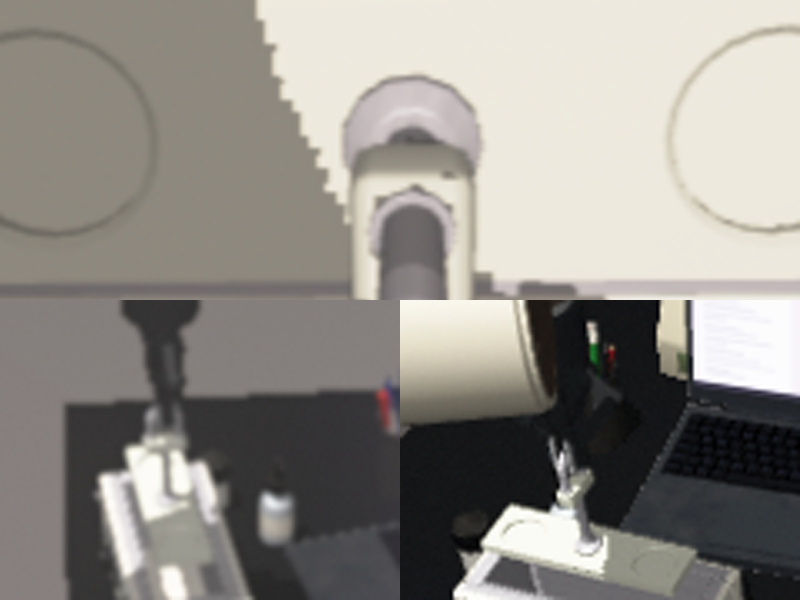

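```bash
python3 - <<'E'
from h import *
c=load('w3');s=readout.get_obs();p=np.array(s['eef_pos']);Rt=R.from_quat(s['tool_rot'])
for w in(.093,.0955,.097):
  for z in(.0,.15,.2):pass
for zt in np.arange(.13,.20,.01):
    l=ray(c,(220+157/4,160+133/4),zt);r=ray(c,(220+668/4,160+133/4),zt);print(zt.round(3),np.linalg.norm(l-r).round(4),((l+r)/2).round(4))
for zt in np.arange(.20,.26,.01):
    l=ray(c,(220+353/4,160+150/4),zt);r=ray(c,(220+473/4,160+150/4),zt);print('block',zt.round(3),np.linalg.norm(l-r).round(4),((l+r)/2).round(4))
print(p)
E
```

```text
0.13 0.1098 [0.5136 0.3376 0.13  ]
0.14 0.1059 [0.5104 0.3372 0.14  ]
0.15 0.1019 [0.5073 0.3368 0.15  ]
0.16 0.098 [0.5041 0.3364 0.16  ]
0.17 0.094 [0.501 0.336 0.17 ]
0.18 0.0901 [0.4978 0.3356 0.18  ]
0.19 0.0861 [0.4947 0.3352 0.19  ]
0.2 0.0822 [0.4915 0.3348 0.2   ]
block 0.2 0.0194 [0.4944 0.3352 0.2   ]
block 0.21 0.0184 [0.4911 0.3348 0.21  ]
block 0.22 0.0175 [0.4878 0.3344 0.22  ]
block 0.23 0.0166 [0.4845 0.3339 0.23  ]
block 0.24 0.0157 [0.4812 0.3335 0.24  ]
block 0.25 0.0147 [0.4779 0.3331 0.25  ]
[0.50079099 0.33436082 0.22353508]
```

jog_arm --motion '[{"x":6,"y":-20,"z":0,"spin":1,"fingers":1},{"x":17,"y":-60,"z":0,"spin":2,"fingers":1},{"x":30,"y":-110,"z":0,"spin":3,"fingers":1},{"x":45,"y":-160,"z":0,"spin":4,"fingers":1},{"x":59,"y":-210,"z":0,"spin":5,"fingers":1},{"x":73,"y":-260,"z":0,"spin":6,"fingers":1},{"x":84,"y":-300,"z":0,"spin":6.7,"fingers":1},{"x":91,"y":-327,"z":0,"spin":6.7,"fingers":1}]'

```text
clock: 4.78
eef_pos: [0.4478, -0.0025, 0.2235]
tool_rot: [0.001, 1.0, -0.0, -0.001]
ft_force: [0.4, 0.4, -1.6]
grip_width: 0.0062
grasp_force: 58.6
```

jog_arm --motion '[{"x":0,"y":0,"z":20,"spin":0,"fingers":1},{"x":0,"y":0,"z":50,"spin":0,"fingers":1},{"x":0,"y":0,"z":80,"spin":0,"fingers":1},{"x":0,"y":0,"z":110,"spin":0,"fingers":1},{"x":0,"y":0,"z":130,"spin":0,"fingers":1},{"x":0,"y":0,"z":140,"spin":0,"fingers":1},{"x":0,"y":0,"z":145,"spin":0,"fingers":1},{"x":0,"y":0,"z":145,"spin":0,"fingers":1}]'

```text
clock: 5.78
eef_pos: [0.4494, -0.0007, 0.0796]
tool_rot: [-0.0, 1.0, 0.0, 0.0]
ft_force: [-0.5, -0.0, -2.3]
grip_width: 0.0062
grasp_force: 58.5
```

```bash
python3 - <<'E'
from h import *
s=readout.get_obs();print(s['eef_pos'],s['ft_force'],s['ft_torque'],s['joint_pos'],R.from_quat(s['tool_rot']).as_matrix().round(3))
E
```

```text
[ 0.44935818 -0.00070931  0.07963604] [-0.48351072 -0.01176275 -2.32672673] [0.02924463 0.02442995 0.01241479] [-1.58664238e-03  2.28016981e-01 -3.22385856e-01  1.02023529e+00
  1.06996449e-05 -2.22892864e-03] [[-1.    -0.001  0.   ]
 [-0.001  1.     0.   ]
 [-0.     0.    -1.   ]]
```

jog_arm --motion '[{"x":0,"y":0,"z":5,"spin":0,"fingers":1},{"x":0,"y":0,"z":8,"spin":0,"fingers":1},{"x":0,"y":0,"z":9,"spin":0,"fingers":1},{"x":0,"y":0,"z":10,"spin":0,"fingers":1},{"x":0,"y":0,"z":10,"spin":0,"fingers":1}]'

```text
clock: 6.4
eef_pos: [0.4498, -0.0009, 0.0705]
tool_rot: [-0.0, 1.0, -0.0, 0.001]
ft_force: [-0.8, -0.6, 5.0]
grip_width: 0.0059
grasp_force: 59.7
```

jog_arm --motion '[{"x":0,"y":0,"z":0,"spin":0,"fingers":-0.2},{"x":0,"y":0,"z":0,"spin":0,"fingers":-0.2},{"x":0,"y":0,"z":0,"spin":0,"fingers":-0.2},{"x":0,"y":0,"z":-15,"spin":0,"fingers":-0.2},{"x":0,"y":0,"z":-45,"spin":0,"fingers":-0.2},{"x":0,"y":0,"z":-85,"spin":0,"fingers":-0.2},{"x":0,"y":0,"z":-110,"spin":0,"fingers":-0.2},{"x":0,"y":0,"z":-110,"spin":0,"fingers":-0.2}]'

```text
clock: 7.4
eef_pos: [0.4509, -0.0007, 0.1814]
tool_rot: [-0.0, 1.0, 0.0, 0.002]
ft_force: [0.7, -0.0, -0.6]
grip_width: 0.0511
grasp_force: 0.0
```

```bash
python3 - <<'E'
from h import *
s=readout.get_obs();print(s['eef_pos'],s['ft_force'],s['grip_width'])
snap('scene','s6');snap('side','s7');snap('wrist','w6')
f=lambda n,x,y,w,h,W,H:cv2.resize(cv2.imread(f'pics/{n}.png')[y:y+h,x:x+w],(W,H),interpolation=cv2.INTER_CUBIC)
cv2.imwrite('pics/c4.png',np.vstack([np.hstack([f('s6',240,190,80,75,320,300),f('s7',250,190,120,75,480,300)]),f('w6',40,50,560,210,800,300)]))
E
```

```text
[ 0.45094948 -0.00068247  0.18137267] [ 0.65253584 -0.02919588 -0.62122826] 0.05105579065270655
```

View pics/c4.png

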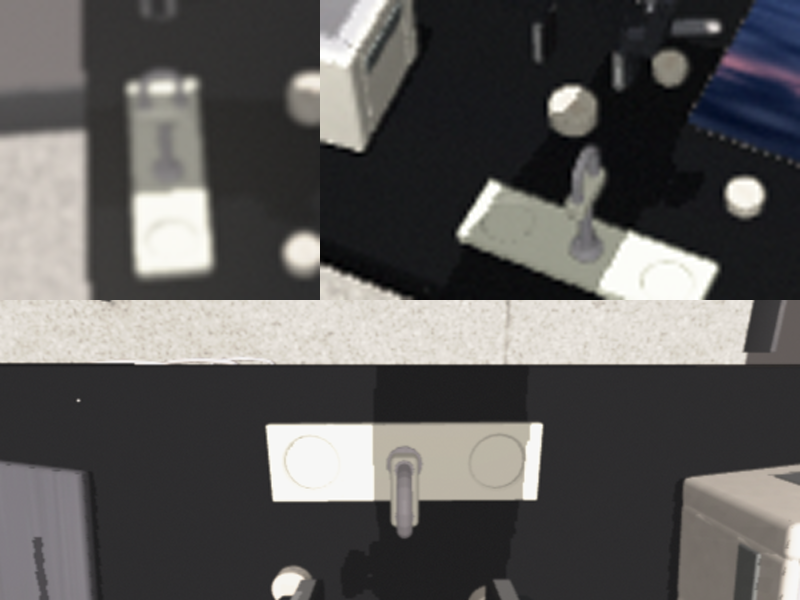

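```bash
python3 - <<'E'
from h import *
w=load('w6');a=load('s6');b=load('s7')
print('w',ray(w,(257.7,163.4),.014),ray(w,(387.9,162.7),.014))
for u,v in((266,425),(542,423),(536,500),(273,501)): print('corner',ray(w,(40+u/1.4286,50+(v-300)/1.4286),.014).round(4))
print('s',ray(a,(282.8,249.5),.014)); print('side',ray(b,(336.3,260.3),.014),ray(b,(297.5,245.75),.014))
print(totool([.5505,-.094,.10]).round(0))
E
```

```text
w [ 0.44843474 -0.067765    0.014     ] [0.44756472 0.06762395 0.014     ]
corner [ 0.4216 -0.0983  0.014 ]
corner [0.42  0.098 0.014]
corner [0.4772 0.0985 0.014 ]
corner [ 0.4781 -0.0978  0.014 ]
s [ 0.4493167 -0.0725226  0.014    ]
side [ 0.44609511 -0.07150666  0.014     ] [0.44462089 0.06029306 0.014     ]
[-102.  -93.   78.]
```

jog_arm --motion '[{"x":-30,"y":-27,"z":0,"spin":0,"fingers":-0.2},{"x":-70,"y":-64,"z":0,"spin":0,"fingers":-0.2},{"x":-102,"y":-93,"z":10,"spin":0,"fingers":-0.2},{"x":-102,"y":-93,"z":50,"spin":0,"fingers":-0.2},{"x":-102,"y":-93,"z":100,"spin":0,"fingers":-0.2},{"x":-102,"y":-93,"z":100,"spin":0,"fingers":-0.2},{"x":-102,"y":-93,"z":100,"spin":0,"fingers":-0.2}]'

```text
clock: 8.43
eef_pos: [0.5516, -0.0936, 0.0802]
tool_rot: [-0.0, 1.0, -0.0, 0.0]
ft_force: [0.6, -0.4, 0.1]
grip_width: 0.0512
grasp_force: 0.0
```

```bash
cat >> h.py <<'E'
def disc(f,z=.014):
    c=snap('wrist',f);g=c['pixels'].min(2);s=readout.get_obs();p=np.array(s['eef_pos'])
    uv=proj(c,[[p[0],p[1],z]])[0]
    m=(g>110).astype(np.uint8);n,l,st,ce=cv2.connectedComponentsWithStats(m)
    for i in range(1,n):
        if st[i,4]>300: print(st[i].tolist(),ce[i].round(1),ray(c,ce[i],z).round(4))
    print('tcp',p.round(4),'proj',uv.round(0),'w',s['grip_width'],s['ft_force'])
E
python3 -c "
from h import *
disc('w7')"
```

```text
[314, 0, 304, 92, 26585] [460.3  44.2] [ 0.4479 -0.0008  0.014 ]
[0, 44, 123, 247, 24708] [ 56.6 161. ] [ 0.528  -0.2906  0.014 ]
[307, 169, 40, 42, 1334] [326.2 189.7] [ 0.55   -0.0904  0.014 ]
[500, 189, 64, 56, 2684] [531.6 216.1] [0.5714 0.0701 0.014 ]
[231, 246, 30, 53, 676] [245.  271.1] [ 0.6202 -0.157   0.014 ]
[386, 246, 30, 53, 624] [401.  271.4] [ 0.6203 -0.0285  0.014 ]
[435, 282, 38, 29, 705] [454.9 295.4] [0.6432 0.0188 0.014 ]
[257, 312, 135, 29, 2494] [320.  327.6] [ 0.676  -0.0953  0.014 ]
[0, 352, 85, 48, 2820] [ 31.1 371.7] [ 0.7245 -0.3602  0.014 ]
tcp [ 0.5527 -0.0937  0.0812] proj [322. 193.] w 0.05112068847968738 [ 0.33944727 -0.40698131  0.43051299]
```

jog_arm --motion '[{"x":2,"y":2,"z":30,"spin":0,"fingers":-0.2},{"x":2,"y":2,"z":60,"spin":0,"fingers":-0.2},{"x":2,"y":2,"z":73,"spin":0,"fingers":-0.2},{"x":2,"y":2,"z":77,"spin":0,"fingers":-0.2},{"x":2,"y":2,"z":77,"spin":0,"fingers":1},{"x":2,"y":2,"z":77,"spin":0,"fingers":1},{"x":2,"y":2,"z":77,"spin":0,"fingers":1},{"x":2,"y":2,"z":77,"spin":0,"fingers":1}]'

```text
clock: 9.48
eef_pos: [0.5496, -0.0917, 0.0029]
tool_rot: [-0.0, 1.0, -0.0, 0.0]
ft_force: [-0.6, -0.3, -0.7]
grip_width: 0.0002
grasp_force: 0.0
```

```bash
python3 - <<'E'
from h import *
disc('w8');snap('side','s8')
f=lambda n,x,y,w,h,W,H:cv2.resize(cv2.imread(f'pics/{n}.png')[y:y+h,x:x+w],(W,H),interpolation=cv2.INTER_CUBIC)
cv2.imwrite('pics/c5.png',np.hstack([f('w8',200,100,250,300,500,600),np.vstack([f('s8',315,190,70,70,300,300),f('w7',200,100,250,250,300,300)])]))
E
```

```text
[306, 0, 334, 98, 32178] [472.2  47.7] [ 0.4559 -0.022   0.014 ]
[0, 49, 50, 294, 8825] [ 17.  227.3] [ 0.5461 -0.2571  0.014 ]
[297, 204, 55, 90, 3081] [323.7 241.1] [ 0.5542 -0.0906  0.014 ]
[560, 230, 80, 77, 4895] [602.2 268. ] [0.5707 0.0669 0.014 ]
tcp [ 0.5495 -0.0917  0.0028] proj [322. 233.] w -0.0003890307018144442 [-0.75575526 -0.1801157  -0.22243539]
```

View pics/c5.png

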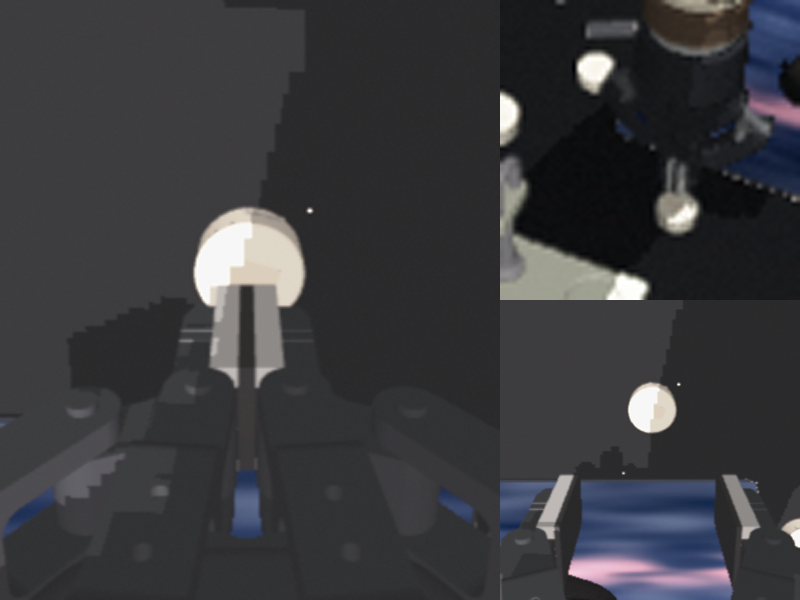

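```bash
python3 - <<'E'
from h import *
c=load('w7');p=np.array([.5527,-.0937,.0812]);Rt=R.from_quat([0,1,0,0])
Rm=cv2.Rodrigues(c['rvec'])[0];o=-Rm.T@c['tvec'].ravel();print('cam in tool',(Rt.inv().apply(o-p)*1000).round(1),'axis',Rt.inv().apply(Rm[2]).round(3),c['K'][0,0])
def at(u,v,z): return Rt.inv().apply(ray(c,(u,v),z)-p)
for dz in (0,10,20,30,40,50):
    l=at(200+77/1.2,100+177/1.2,p[2]+dz/1e3);r=at(200+222/1.2,100+177/1.2,p[2]+dz/1e3);print(dz,((r-l)*1000).round(1),((r+l)/2*1000).round(1))
c=load('w8');p=np.array([.5495,-.0917,.0028])
print('closed: outer silver width')
for dz in (0,10,20,30,40,50):
    l=at(200+210/2,100+285/2,p[2]+dz/1e3);r=at(200+285/2,100+285/2,p[2]+dz/1e3);print(dz,((r-l)*1000).round(1),((r+l)/2*1000).round(1))
g=c['pixels'].min(2)
E
```

```text
cam in tool [  77.3    0.6 -180.4] axis [-0.302  0.001  0.953] 339.39930916199177
0 [ 0.1 70.9  0. ] [-12.5   1.8   0. ]
10 [ 0.1 67.   0. ] [ -7.5   1.7 -10. ]
20 [ 0.1 63.   0. ] [ -2.5   1.6 -20. ]
30 [ 0.1 59.1  0. ] [  2.4   1.6 -30. ]
40 [ 0.1 55.2  0. ] [  7.4   1.5 -40. ]
50 [ 0.  51.2  0. ] [ 12.4   1.4 -50. ]
closed: outer silver width
0 [ 0. 22.  0.] [-10.9   1.2   0. ]
10 [ 0.  20.8  0. ] [ -6.1   1.2 -10. ]
20 [ 0.  19.6  0. ] [ -1.3   1.1 -20. ]
30 [ 0.  18.4  0. ] [  3.5   1.1 -30. ]
40 [ 0.  17.2  0. ] [  8.3   1.  -40. ]
50 [ 0. 16.  0.] [ 13.1   1.  -50. ]
```

jog_arm --motion '[{"x":0,"y":0,"z":0,"spin":0,"fingers":-0.2},{"x":0,"y":0,"z":0,"spin":0,"fingers":-0.2},{"x":0,"y":0,"z":0,"spin":0,"fingers":-0.2},{"x":0,"y":0,"z":0,"spin":0,"fingers":-0.2},{"x":0,"y":0,"z":12,"spin":0,"fingers":-0.2},{"x":0,"y":0,"z":24,"spin":0,"fingers":-0.2},{"x":0,"y":0,"z":32,"spin":0,"fingers":-0.2},{"x":0,"y":0,"z":32,"spin":0,"fingers":-0.2}]'

```text
clock: 10.58
eef_pos: [0.5482, -0.0915, -0.0308]
tool_rot: [-0.0, 1.0, 0.0, -0.001]
ft_force: [0.2, -0.5, 0.0]
grip_width: 0.0511
grasp_force: 0.0
```

```bash
python3 - <<'E'
from h import *
disc('w9');c=load('w9');p=np.array(readout.get_obs()['eef_pos']);
for D in (.045,.05,.055):
    print(D,proj(c,[p+[-.011,.0255,D],p+[-.011,-.0255,D]]).round(0).tolist())
# crude ascii of pad edge
g=c['pixels'].mean(2);print(g[170:300:6,230:420:10].astype(int))
E
```

```text
[301, 0, 339, 104, 34565] [470.   50.7] [ 0.4591 -0.036   0.014 ]
[291, 230, 67, 69, 3682] [323.9 264.5] [ 0.5485 -0.0903  0.014 ]
[231, 246, 30, 53, 677] [245.1 271. ] [ 0.5518 -0.1262  0.014 ]
[386, 246, 30, 53, 623] [401.  271.4] [ 0.552  -0.0553  0.014 ]
[602, 262, 38, 84, 2165] [624.2 301.8] [0.568  0.0507 0.014 ]
tcp [ 0.5488 -0.0915 -0.0301] proj [321. 265.] w 0.05121953551511973 [ 0.04432335  0.05615599 -0.59881456]
0.045 [[379.0, 244.0], [263.0, 244.0]]
0.05 [[381.0, 249.0], [261.0, 249.0]]
0.055 [[383.0, 254.0], [259.0, 254.0]]
[[ 61  62  62  61  61  61  61  62  61  62  61  44  42  42  42  43  42  42
   43]
 [ 61  61  61  61  61  61  61  61  62  62  61  44  43  43  43  42  42  43
   43]
 [ 61  61  61  61  61  61  62  62  62  61  61  43  43  42  42  42  42  43
   42]
 [ 61  61  62  61  62  60  61  61  61  62  61  43  42  42  43  43  42  43
   42]
 [ 61  61  60  60  61  62  62  61  61  61  62  42  42  43  43  43  42  44
   42]
 [ 60  60  61  61  61  61  61  62  62  61  52  43  43  42  43  42  42  43
   42]
 [ 62  61  62  60  61  61  62  61  61  62  51  43  42  42  42  42  43 
[... 526 characters left out ...]
 177 247 212 213 213 147  41  42  41 139  43
   42]
 [ 61  61 186  55  43  62  61 247 247 213 212 213 206  43  43  41 137 113
   43]
 [ 62  62 186  43  42  62  61 247 247 213 212 213 212  43  43  42  77 139
   51]
 [ 62 133 186  41  43  58  53 247 247 205 205 212 212  43  42  40  45 139
   51]
 [ 63 186 162  41  42  42  62 247 247 205 205 205 213  43  42  41  42 139
   56]
 [ 50 186  57  41  43  43  43 227 212 206 205 211 213  43  43  41  41 139
  137]
 [ 53 144  51  40  43  43  42 212 213 213 213 213 212  43  42  41  41 106
  139]
 [ 70 188  47  40  42  43  42 102 212 212 213 213  43  42  43  42  41  62
  182]
 [ 62 185  58  41  43  42  42  42 129 213 212  69  42  43  42  43  41  72
   50]]
```

jog_arm --motion '[{"x":0,"y":1,"z":4,"spin":0,"fingers":-0.2},{"x":0,"y":1,"z":8,"spin":0,"fingers":-0.2},{"x":0,"y":1,"z":10,"spin":0,"fingers":-0.2},{"x":0,"y":1,"z":11,"spin":0,"fingers":-0.2},{"x":0,"y":1,"z":11,"spin":0,"fingers":-0.2}]'

```text
clock: 11.25
eef_pos: [0.5493, -0.0906, -0.0405]
tool_rot: [-0.0, 1.0, -0.0, -0.0]
ft_force: [0.1, -0.5, -0.1]
grip_width: 0.0512
grasp_force: 0.0
```

jog_arm --motion '[{"x":0,"y":0,"z":0,"spin":0,"fingers":1},{"x":0,"y":0,"z":0,"spin":0,"fingers":1},{"x":0,"y":0,"z":0,"spin":0,"fingers":1},{"x":0,"y":0,"z":0,"spin":0,"fingers":1}]'

```text
clock: 11.75
eef_pos: [0.5507, -0.0908, -0.0388]
tool_rot: [-0.0, 1.0, -0.0, 0.002]
ft_force: [-1.0, 1.4, 7.1]
grip_width: 0.0275
grasp_force: 60.6
```

jog_arm --motion '[{"x":0,"y":0,"z":-2,"spin":0,"fingers":-0.1},{"x":0,"y":0,"z":-6,"spin":0,"fingers":-0.1},{"x":0,"y":0,"z":-8,"spin":0,"fingers":-0.1},{"x":0,"y":0,"z":-8,"spin":0,"fingers":-0.1},{"x":0,"y":0,"z":-8,"spin":0,"fingers":1},{"x":0,"y":0,"z":-8,"spin":0,"fingers":1},{"x":0,"y":0,"z":-8,"spin":0,"fingers":1},{"x":0,"y":0,"z":-8,"spin":0,"fingers":1}]'

```text
clock: 12.75
eef_pos: [0.5494, -0.0907, -0.0322]
tool_rot: [-0.0, 1.0, -0.0, 0.0]
ft_force: [-1.4, -0.1, 4.3]
grip_width: 0.0263
grasp_force: 59.0
```

```bash
python3 -c "
from h import *
disc('w10')"
```

```text
[299, 0, 341, 101, 33844] [468.8  49.2] [ 0.4599 -0.0364  0.014 ]
[293, 229, 61, 71, 3597] [322.9 264.1] [ 0.5486 -0.09    0.014 ]
[259, 243, 31, 51, 637] [278.3 266.5] [ 0.5499 -0.11    0.014 ]
[357, 243, 22, 51, 572] [367.4 266.8] [ 0.55   -0.0701  0.014 ]
[603, 262, 37, 83, 2083] [624.7 301.4] [0.568  0.0502 0.014 ]
tcp [ 0.5494 -0.0906 -0.0322] proj [321. 266.] w 0.026453021505500295 [-0.76106053 -0.75725309  5.19958238]
```

jog_arm --motion '[{"x":0,"y":0,"z":0,"spin":0,"fingers":-0.1},{"x":0,"y":0,"z":0,"spin":0,"fingers":-0.1},{"x":0,"y":0,"z":3,"spin":0,"fingers":-0.1},{"x":0,"y":0,"z":3,"spin":0,"fingers":-0.1},{"x":0,"y":0,"z":3,"spin":0,"fingers":1},{"x":0,"y":0,"z":3,"spin":0,"fingers":1},{"x":0,"y":0,"z":3,"spin":0,"fingers":1},{"x":0,"y":0,"z":3,"spin":0,"fingers":1}]'

```text
clock: 13.8
eef_pos: [0.5496, -0.0907, -0.0352]
tool_rot: [-0.0, 1.0, -0.0, 0.0]
ft_force: [0.8, 0.7, 1.5]
grip_width: 0.0271
grasp_force: 59.2
```

jog_arm --motion '[{"x":0,"y":0,"z":-10,"spin":0,"fingers":1},{"x":0,"y":0,"z":-35,"spin":0,"fingers":1},{"x":0,"y":0,"z":-60,"spin":0,"fingers":1},{"x":0,"y":0,"z":-60,"spin":0,"fingers":1}]'

```text
clock: 14.3
eef_pos: [0.5515, -0.091, 0.0271]
tool_rot: [-0.0, 1.0, -0.0, 0.003]
ft_force: [0.3, -0.1, -0.3]
grip_width: 0.027
grasp_force: 59.1
```

```bash
python3 - <<'E'
from h import *
disc('w11');c=load('w11');p=np.array(readout.get_obs()['eef_pos'])
for z in (.04,.05,.06,.065,.07,.075,.08): print(z,proj(c,[[p[0],p[1],z]])[0].round(0),'diam px',np.ptp(proj(c,[[p[0]-.015,p[1],z],[p[0]+.015,p[1],z]])[:,1]).round(1))
print(totool([.4484,-.0678,0]).round(0))
E
```

```text
[307, 0, 333, 93, 30429] [472.4  45.2] [ 0.4543 -0.0118  0.014 ]
[0, 44, 76, 270, 14384] [ 33.9 180.3] [ 0.5283 -0.2618  0.014 ]
[536, 213, 82, 68, 4204] [575.9 246.1] [0.571  0.0695 0.014 ]
[0, 229, 16, 77, 545] [  4.7 273.7] [ 0.5913 -0.2972  0.014 ]
[292, 232, 63, 72, 3765] [322.9 268. ] [ 0.5868 -0.0903  0.014 ]
[267, 243, 23, 51, 626] [277.9 266.5] [ 0.5858 -0.1193  0.014 ]
[358, 243, 22, 51, 569] [368.  266.7] [ 0.5858 -0.0612  0.014 ]
tcp [ 0.5502 -0.0908  0.0256] proj [322. 215.] w 0.026918809846297416 [ 0.04207045  0.1107347  -0.37545456]
0.04 [322. 233.] diam px 51.0
0.05 [322. 241.] diam px 53.4
0.06 [322. 250.] diam px 55.9
0.065 [322. 255.] diam px 57.3
0.07 [322. 260.] diam px 58.8
0.075 [322. 265.] diam px 60.3
0.08 [322. 271.] diam px 61.9
[102.  23.  25.]
```

jog_arm --motion '[{"x":25,"y":6,"z":0,"spin":0,"fingers":1},{"x":55,"y":12,"z":0,"spin":0,"fingers":1},{"x":85,"y":19,"z":0,"spin":0,"fingers":1},{"x":102,"y":23,"z":0,"spin":0,"fingers":1},{"x":102,"y":23,"z":0,"spin":0,"fingers":1},{"x":102,"y":23,"z":15,"spin":0,"fingers":1},{"x":102,"y":23,"z":30,"spin":0,"fingers":1},{"x":102,"y":23,"z":30,"spin":0,"fingers":1}]'

```text
clock: 15.35
eef_pos: [0.4469, -0.0679, -0.0067]
tool_rot: [-0.0, 1.0, 0.0, -0.001]
ft_force: [-0.7, -0.7, -0.5]
grip_width: 0.0271
grasp_force: 59.3
```

```bash
python3 - <<'E'
from h import *
disc('w12');c=load('w12')
g=c['pixels'].mean(2)[150:400,200:450].astype(np.uint8)
e=cv2.Canny(c['pixels'][:,:,::-1].copy(),40,90)
# plate edges (carrier) check: bright region bbox along row
p=np.array(readout.get_obs()['eef_pos']);print(totool([.4484,-.0678,-.026]).round(1))
print('plate outer corners expected',proj(c,[[.4204,-.098,.014],[.4764,-.098,.014]]).round(0).tolist())
gg=c['pixels'].min(2)
for r in (150,180,210): x=np.where(gg[r]>110)[0]; print(r,x.min() if len(x) else None,x.max() if len(x) else None)
E
```

```text
[0, 0, 640, 104, 65336] [320.8  51.8] [ 0.356  -0.0683  0.014 ]
[266, 187, 374, 192, 38150] [465.6 244.1] [0.4488 0.0072 0.014 ]
[0, 269, 24, 131, 1635] [  7.5 354.3] [ 0.5195 -0.2511  0.014 ]
tcp [ 0.4473 -0.0679 -0.0061] proj [322. 241.] w 0.026982001488074524 [ 0.07061235 -0.2304369  -0.65964659]
[-1.2  0.1 19.9]
plate outer corners expected [[261.0, 192.0], [266.0, 290.0]]
150 None None
180 None None
210 266 639
```

jog_arm --motion '[{"x":-1,"y":1,"z":6,"spin":0,"fingers":1},{"x":-1,"y":1,"z":12,"spin":0,"fingers":1},{"x":-1,"y":1,"z":16,"spin":0,"fingers":1},{"x":-1,"y":1,"z":18,"spin":0,"fingers":1},{"x":-1,"y":1,"z":19,"spin":0,"fingers":1},{"x":-1,"y":1,"z":19,"spin":0,"fingers":1}]'

```text
clock: 16.15
eef_pos: [0.4483, -0.0667, -0.0245]
tool_rot: [-0.0, 1.0, 0.0, 0.0]
ft_force: [0.4, 0.2, -0.3]
grip_width: 0.0271
grasp_force: 59.2
```

jog_arm --motion '[{"x":0,"y":0,"z":1,"spin":0,"fingers":1},{"x":0,"y":0,"z":2,"spin":0,"fingers":1},{"x":0,"y":0,"z":2,"spin":0,"fingers":1}]'

```text
clock: 16.52
eef_pos: [0.4486, -0.0668, -0.0251]
tool_rot: [-0.0, 1.0, -0.0, 0.001]
ft_force: [-3.7, 1.3, 12.6]
grip_width: 0.0269
grasp_force: 66.3
```

jog_arm --motion '[{"x":0,"y":0,"z":0,"spin":0,"fingers":0.1},{"x":0,"y":0,"z":0,"spin":0,"fingers":-0.1},{"x":0,"y":0,"z":0,"spin":0,"fingers":-0.2},{"x":0,"y":0,"z":0,"spin":0,"fingers":-0.2},{"x":0,"y":0,"z":-20,"spin":0,"fingers":-0.2},{"x":0,"y":0,"z":-60,"spin":0,"fingers":-0.2},{"x":0,"y":0,"z":-110,"spin":0,"fingers":-0.2},{"x":0,"y":0,"z":-110,"spin":0,"fingers":-0.2}]'

```text
clock: 17.52
eef_pos: [0.452, -0.067, 0.0873]
tool_rot: [-0.0, 1.0, -0.0, 0.004]
ft_force: [0.6, -0.8, -0.5]
grip_width: 0.0512
grasp_force: 0.0
```

```bash
python3 - <<'E'
from h import *
disc('w13');c=load('w13')
g=cv2.GaussianBlur(c['pixels'].mean(2).astype(np.uint8),(3,3),0)
ci=cv2.HoughCircles(g[:,:],cv2.HOUGH_GRADIENT,1,10,param1=60,param2=18,minRadius=14,maxRadius=34)
if ci is not None:
    for u,v,r in ci[0][:8]:print(u,v,r,ray(c,(u,v),.014).round(4),ray(c,(u,v),.023).round(4), 'mm',(np.linalg.norm(ray(c,(u+r,v),.014)-ray(c,(u,v),.014))*1000).round(1))
print(totool([.6525,.015,.05]).round(0))
E
```

```text
[0, 0, 625, 92, 55312] [309.   45.8] [ 0.3493 -0.076   0.014 ]
[289, 146, 262, 132, 19075] [420.8 187. ] [0.4508 0.0101 0.014 ]
[0, 181, 114, 219, 17239] [ 51.4 270.5] [ 0.5254 -0.2969  0.014 ]
[233, 246, 27, 40, 493] [246.3 266.2] [ 0.521  -0.1311  0.014 ]
[453, 291, 39, 20, 398] [469.6 299. ] [0.5531 0.0621 0.014 ]
tcp [ 0.45   -0.0668  0.0851] proj [322. 186.] w 0.05096887171846261 [-0.25902143 -0.54178422 -0.38282516]
329.5 185.5 24.6 [ 0.4497 -0.0612  0.014 ] [ 0.447  -0.0614  0.023 ] mm 19.2
417.5 186.5 17.4 [0.4504 0.0075 0.014 ] [0.4477 0.0049 0.023 ] mm 13.6
502.5 179.5 25.2 [0.4446 0.073  0.014 ] [0.4422 0.0681 0.023 ] mm 19.5
474.5 317.5 27.2 [0.5724 0.0691 0.014 ] [0.5654 0.0643 0.023 ] mm 24.3
324.5 176.5 17.7 [ 0.4424 -0.0651  0.014 ] [ 0.44   -0.0652  0.023 ] mm 13.7
[-202.   82.   36.]
```

```bash
cat >> h.py <<'E'
from scipy.optimize import minimize
def fitcar(f,x0=(.449,.002,0.)):
    c=load(f);e=cv2.Canny(cv2.GaussianBlur(c['pixels'],(3,3),0),25,60);dt=cv2.distanceTransform(255-e,cv2.DIST_L2,5)
    th=np.linspace(0,2*np.pi,60);t=np.linspace(-1,1,60)
    # local: long axis along world y at yaw 0
    rect=np.vstack([np.c_[.028*t,0*t+.098],np.c_[.028*t,0*t-.098],np.c_[0*t+.028,.098*t]]);circ=np.c_[np.cos(th),np.sin(th)]
    def sc(W):
        q=proj(c,W);q=np.clip(q,0,[639,399]).astype(np.float32);return np.minimum(cv2.remap(dt,q[:,:1],q[:,1:],1),6).mean()
    def tr(p,L,z): 
        C,S=np.cos(p[2]),np.sin(p[2]);return np.c_[p[0]+C*L[:,0]-S*L[:,1],p[1]+S*L[:,0]+C*L[:,1],np.full(len(L),z)]
    g=lambda p:sc(tr(p,np.vstack([rect,circ*.0195+[0,.068],circ*.0195-[0,.068],circ*.0215+[0,.068],circ*.0215-[0,.068]]),.014))
    best=min((minimize(g,[x0[0]+a,x0[1]+b,x0[2]+d],method='Nelder-Mead',options=dict(initial_simplex=np.array([x0[0]+a,x0[1]+b,x0[2]+d])+np.array([[0,0,0],[.003,0,0],[0,.003,0],[0,0,.03]]))) for a in(-.004,.002) for b in(-.004,.003) for d in(-.04,.04)),key=lambda r:r.fun)
    p=best.x;print('carrier',p.round(4),'score',round(best.fun,2))
    for s in(-1,1):
        w=tr(p,np.array([[0,s*.068]]),.014)[0];R_=[]
        for z in(.023,.028):
            h=lambda d:sc(np.c_[w[0]+d[0]+.0145*circ[:,0],w[1]+d[1]+.0145*circ[:,1],0*th+z])
            b=min((minimize(h,[i,j],method='Nelder-Mead',options=dict(initial_simplex=[[i,j],[i+.003,j],[i,j+.003]])) for i in(-.004,0,.004) for j in(-.004,0,.004)),key=lambda r:r.fun)
            R_.append((z,b.x.round(4).tolist(),round(b.fun,2)))
        print('well',w[:2].round(4),'disc offs',R_)
E
python3 - <<'E'
from h import *
fitcar('w6');fitcar('w13')
c=load('w13');im=cv2.resize(c['pixels'][140:230,270:400,::-1],None,fx=6,fy=6,interpolation=cv2.INTER_CUBIC);cv2.imwrite('pics/c6.png',im)
E
```

```text
carrier [ 4.491e-01 -2.000e-04  5.700e-03] score 0.85
well [ 0.4495 -0.0682] disc offs [(0.023, [-0.0005, -0.0037], np.float64(2.68)), (0.028, [-0.0016, -0.0024], np.float64(2.64))]
well [0.4487 0.0678] disc offs [(0.023, [0.0027, -0.0059], np.float64(2.6)), (0.028, [0.0113, 0.0023], np.float64(2.44))]
carrier [0.4489 0.0064 0.0119] score 1.27
well [ 0.4497 -0.0616] disc offs [(0.023, [0.0018, -0.001], np.float64(1.09)), (0.028, [0.0006, -0.0013], np.float64(0.95))]
well [0.4481 0.0744] disc offs [(0.023, [0.0118, 0.0118], np.float64(2.6)), (0.028, [0.01, -0.0296], np.float64(2.37))]
```

jog_arm --motion '[{"x":-40,"y":0,"z":-10,"spin":0,"fingers":-0.2},{"x":-95,"y":20,"z":-10,"spin":0,"fingers":-0.2},{"x":-150,"y":50,"z":0,"spin":0,"fingers":-0.2},{"x":-200,"y":80,"z":30,"spin":0,"fingers":-0.2},{"x":-202,"y":82,"z":60,"spin":0,"fingers":-0.2},{"x":-202,"y":82,"z":80,"spin":0,"fingers":-0.2},{"x":-202,"y":82,"z":80,"spin":0,"fingers":-0.2},{"x":-202,"y":82,"z":80,"spin":0,"fingers":-0.2}]'

```text
clock: 18.58
eef_pos: [0.6499, 0.0154, 0.0032]
tool_rot: [-0.0, 1.0, 0.0, -0.0]
ft_force: [1.1, 1.0, -0.1]
grip_width: 0.0512
grasp_force: 0.0
```

```bash
python3 -c "
from h import *
disc('w14')"
```

```text
[393, 40, 94, 90, 6613] [439.8  84.6] [0.5726 0.0719 0.014 ]
[228, 151, 36, 16, 360] [248. 159.] [ 0.6088 -0.0222  0.014 ]
[95, 200, 127, 21, 1745] [160.3 209.5] [ 0.6363 -0.0709  0.014 ]
[302, 205, 56, 59, 2595] [329.1 234.4] [0.6507 0.0194 0.014 ]
[0, 236, 233, 93, 8720] [118.  275.7] [ 0.6765 -0.1008  0.014 ]
[217, 245, 45, 55, 917] [242.4 267.7] [ 0.6713 -0.0295  0.014 ]
[385, 245, 32, 55, 730] [400.9 271.2] [0.6735 0.0604 0.014 ]
[256, 268, 17, 66, 557] [266.2 311.2] [ 0.7003 -0.0175  0.014 ]
[294, 288, 83, 47, 1688] [334.9 311.2] [0.7003 0.0232 0.014 ]
[527, 305, 113, 95, 6281] [600.6 347.4] [0.7264 0.187  0.014 ]
[156, 328, 48, 72, 2193] [185.2 363.1] [ 0.7385 -0.0701  0.014 ]
[442, 366, 40, 34, 882] [456.7 385.6] [0.7564 0.102  0.014 ]
[0, 375, 59, 25, 866] [ 22.3 388.1] [ 0.7586 -0.1772  0.014 ]
tcp [0.6507 0.0153 0.0042] proj [322. 234.] w 0.05112337551890301 [-0.1483701  -0.7040214   1.07547456]
```

jog_arm --motion '[{"x":0,"y":3,"z":12,"spin":0,"fingers":-0.2},{"x":0,"y":3,"z":24,"spin":0,"fingers":-0.2},{"x":0,"y":3,"z":33,"spin":0,"fingers":-0.2},{"x":0,"y":3,"z":36,"spin":0,"fingers":-0.2},{"x":0,"y":3,"z":36,"spin":0,"fingers":1},{"x":0,"y":3,"z":36,"spin":0,"fingers":1},{"x":0,"y":3,"z":36,"spin":0,"fingers":1},{"x":0,"y":3,"z":36,"spin":0,"fingers":1}]'

```text
clock: 19.62
eef_pos: [0.6505, 0.0184, -0.0322]
tool_rot: [-0.0, 1.0, 0.0, 0.0]
ft_force: [0.2, -0.2, 0.4]
grip_width: 0.0268
grasp_force: 59.1
```

jog_arm --motion '[{"x":0,"y":0,"z":-10,"spin":0,"fingers":1},{"x":0,"y":0,"z":-35,"spin":0,"fingers":1},{"x":0,"y":0,"z":-60,"spin":0,"fingers":1},{"x":0,"y":0,"z":-60,"spin":0,"fingers":1}]'

```text
clock: 20.12
eef_pos: [0.6528, 0.0185, 0.0308]
tool_rot: [-0.0, 1.0, 0.0, 0.003]
ft_force: [0.3, 0.4, 0.9]
grip_width: 0.0263
grasp_force: 59.1
```

```bash
python3 -c "
from h import *
disc('w15');print(totool([.448,.0735,.03]))"
```

```text
[379, 40, 80, 79, 4964] [418.7  79.4] [0.5726 0.072  0.014 ]
[216, 137, 54, 17, 516] [246.9 145.6] [ 0.6094 -0.0253  0.014 ]
[0, 140, 68, 32, 1348] [ 24.6 152.3] [ 0.6135 -0.1564  0.014 ]
[99, 182, 137, 20, 1806] [171.3 190.4] [ 0.6368 -0.0733  0.014 ]
[0, 214, 272, 174, 17314] [127.2 285.9] [ 0.704 -0.112  0.014]
[293, 230, 61, 74, 3833] [322.2 266.3] [0.689  0.0188 0.014 ]
[267, 242, 24, 53, 677] [278.6 266.6] [ 0.6893 -0.0099  0.014 ]
[356, 242, 24, 53, 678] [367.3 266.6] [0.6893 0.0484 0.014 ]
[460, 265, 180, 135, 13757] [576.  326.3] [0.7364 0.1966 0.014 ]
[0, 276, 26, 30, 371] [ 10.5 292.7] [ 0.7093 -0.1917  0.014 ]
[188, 332, 28, 35, 594] [200.7 350.4] [ 0.7573 -0.0686  0.014 ]
[420, 363, 32, 37, 449] [432.7 387.2] [0.7914 0.1017 0.014 ]
tcp [0.6514 0.0184 0.0289] proj [322. 213.] w 0.026447807303096087 [-0.17950604  0.61298216  0.46344931]
[203.31211194  55.20268147  -1.74706897]
```

jog_arm --motion '[{"x":20,"y":25,"z":0,"spin":0,"fingers":1},{"x":60,"y":50,"z":0,"spin":0,"fingers":1},{"x":110,"y":55,"z":0,"spin":0,"fingers":1},{"x":160,"y":55,"z":0,"spin":0,"fingers":1},{"x":203,"y":55,"z":0,"spin":0,"fingers":1},{"x":203,"y":55,"z":15,"spin":0,"fingers":1},{"x":203,"y":55,"z":32,"spin":0,"fingers":1},{"x":203,"y":55,"z":32,"spin":0,"fingers":1}]'

```text
clock: 21.18
eef_pos: [0.4448, 0.0731, -0.0062]
tool_rot: [-0.0, 1.0, -0.0, -0.002]
ft_force: [-0.2, 1.1, -0.4]
grip_width: 0.0267
grasp_force: 59.2
```

```bash
python3 -c "
from h import *
disc('w16');fitcar('w16',(.449,.006,.01))
snap('side','s16');snap('scene','s17')"
```

```text
[0, 0, 596, 108, 61699] [297.2  53.9] [0.3548 0.0623 0.014 ]
[0, 193, 379, 185, 30179] [156.5 245. ] [ 0.4476 -0.0132  0.014 ]
[295, 242, 57, 57, 2528] [323.  270.8] [0.4627 0.0739 0.014 ]
[573, 259, 67, 59, 2134] [615.8 280.6] [0.4685 0.2325 0.014 ]
[0, 375, 28, 25, 469] [ 11.4 386.8] [ 0.5421 -0.1147  0.014 ]
tcp [ 0.4456  0.0732 -0.0055] proj [322. 242.] w 0.02630092903206885 [0.7275342  0.35519629 0.05783701]
carrier [0.4492 0.0042 0.0095] score 2.02
well [ 0.4499 -0.0638] disc offs [(0.023, [0.0019, -0.0014], np.float64(0.62)), (0.028, [-0.0005, 0.0034], np.float64(0.33))]
well [0.4486 0.0722] disc offs [(0.023, [-0.0107, -0.0008], np.float64(2.57)), (0.028, [-0.0011, 0.0017], np.float64(2.45))]
```

jog_arm --motion '[{"x":-3,"y":0,"z":5,"spin":0,"fingers":1},{"x":-3,"y":0,"z":10,"spin":0,"fingers":1},{"x":-3,"y":0,"z":14,"spin":0,"fingers":1},{"x":-3,"y":0,"z":15,"spin":0,"fingers":1},{"x":-3,"y":0,"z":15,"spin":0,"fingers":1}]'

```text
clock: 21.95
eef_pos: [0.4501, 0.0732, -0.0192]
tool_rot: [-0.0, 1.0, -0.0, -0.0]
ft_force: [-1.6, -0.5, 4.6]
grip_width: 0.0267
grasp_force: 59.7
```

jog_arm --motion '[{"x":0,"y":0,"z":-4,"spin":0,"fingers":1},{"x":0,"y":0,"z":-4,"spin":0,"fingers":1},{"x":0,"y":0,"z":-4,"spin":0,"fingers":1}]'

```text
clock: 22.32
eef_pos: [0.4502, 0.0733, -0.0155]
tool_rot: [-0.0, 1.0, -0.0, -0.0]
ft_force: [-0.4, 0.6, 0.0]
grip_width: 0.0272
grasp_force: 59.2
```

```bash
python3 - <<'E'
from h import *
disc('w18');c=load('w18');p=np.array(readout.get_obs()['eef_pos'])
g=c['pixels'].mean(2).astype(int)
print(g[180:330:4,270:390:4])
for z in(.014,):
    for y in(.168,.170,.172,.174): print(y,proj(c,[[.4212,y,z],[.4492,y,z],[.4772,y,z]]).round(0).tolist())
zt=p[2]+.0462;th=np.linspace(0,2*np.pi,9)[:8]
print('disc top exp',proj(c,np.c_[p[0]+.015*np.cos(th),p[1]+.015*np.sin(th),0*th+zt]).round(0).tolist())
E
```

```text
[0, 0, 599, 99, 57377] [298.5  49.1] [0.359  0.0637 0.014 ]
[0, 188, 382, 208, 32337] [153.9 245.9] [ 0.4487 -0.0094  0.014 ]
[294, 242, 58, 57, 2257] [322.9 271. ] [0.4626 0.074  0.014 ]
[588, 260, 52, 44, 1259] [620.8 276.6] [0.4657 0.2255 0.014 ]
tcp [ 0.4501  0.0733 -0.0156] proj [322. 249.] w 0.026608109317852794 [ 0.53709745 -0.5382078  -0.43655451]
[[24 22 24 ... 22 22 24]
 [24 25 25 ... 30 23 22]
 [99 99 99 ... 99 34 23]
 ...
 [26 26 26 ... 28 28 26]
 [29 28 27 ... 29 27 26]
 [28 27 26 ... 28 27 28]]
0.168 [[524.0, 193.0], [513.0, 247.0], [504.0, 296.0]]
0.17 [[528.0, 193.0], [517.0, 247.0], [508.0, 296.0]]
0.172 [[532.0, 193.0], [521.0, 247.0], [512.0, 296.0]]
0.174 [[536.0, 193.0], [526.0, 247.0], [516.0, 296.0]]
disc top exp [[321.0, 294.0], [345.0, 286.0], [355.0, 265.0], [346.0, 244.0], [321.0, 235.0], [297.0, 244.0], [288.0, 265.0], [298.0, 286.0]]
```

```bash
python3 - <<'E'
from h import *
def fd(f,p,b):
    c=load(f);g=c['pixels'].mean(2)
    for u in(310,322,334):
        col=g[200:330,u].astype(int);d=np.diff(col);i=np.argsort(-abs(d))[:6];print(f,u,sorted([(int(k)+200,int(d[k])) for k in i]))
    for z in(b,b+.014): print('z',z,'near/far edge',proj(c,[[p[0]-.015,p[1],z],[p[0]+.015,p[1],z]])[:,1].round(1),'ctr',proj(c,[[p[0],p[1],z]])[0].round(1))
fd('w11',(.5502,-.0908),.0256+.0352)
fd('w15',(.6514,.0184),.0289+.0322)
fd('w18',(.4501,.0733),-.0156+.0322)
E
```

```text
w11 310 [(233, 64), (234, 68), (244, 44), (245, 24), (300, -68), (301, -53)]
w11 322 [(230, 27), (231, 54), (232, 27), (243, 29), (302, -48), (303, -72)]
w11 334 [(232, 34), (233, 57), (245, 30), (300, -25), (301, -90), (302, -32)]
z 0.06080000000000001 near/far edge [221.6 277.8] ctr [321.9 250.5]
z 0.0748 near/far edge [234.2 294.4] ctr [321.8 265.2]
w15 310 [(231, 54), (232, 75), (233, 19), (298, -23), (299, -89), (300, -53)]
w15 322 [(228, 30), (229, 77), (230, 50), (299, -56), (300, -102), (301, -19)]
w15 334 [(230, 51), (231, 87), (232, 16), (297, -18), (298, -118), (299, -42)]
z 0.0611 near/far edge [218.9 274.1] ctr [321.3 247.2]
z 0.0751 near/far edge [230.9 290.1] ctr [321.2 261.4]
w18 310 [(208, 16), (232, -27), (243, 16), (296, -13), (297, -54), (298, -29)]
w18 322 [(207, 16), (229, -20), (230, -18), (241, 20), (299, -38), (300, -43)]
w18 334 [(210, 17), (231, -22), (232, -16), (297, -25), (298, -51), (299, -18)]
z 0.0166 near/far edge [222.4 278. ] ctr [321.6 251. ]
z 0.030600000000000002 near/far edge [234.6 294.3] ctr [321.5 265.4]
```

jog_arm --motion '[{"x":4,"y":0,"z":0,"spin":0,"fingers":1},{"x":4,"y":0,"z":0,"spin":0,"fingers":1},{"x":4,"y":0,"z":3,"spin":0,"fingers":1},{"x":4,"y":0,"z":5,"spin":0,"fingers":1},{"x":4,"y":0,"z":6,"spin":0,"fingers":1},{"x":4,"y":0,"z":6,"spin":0,"fingers":1}]'

```text
clock: 23.12
eef_pos: [0.4461, 0.0733, -0.0216]
tool_rot: [-0.0, 1.0, -0.0, -0.0]
ft_force: [0.1, -0.2, 0.1]
grip_width: 0.0267
grasp_force: 59.2
```

No contact now at the height that was blocked before, so the disc is inside the well. I'll lower it the last millimetre and release in small steps.

jog_arm --motion '[{"x":0,"y":0,"z":1,"spin":0,"fingers":1},{"x":0,"y":0,"z":1,"spin":0,"fingers":1},{"x":0,"y":0,"z":1,"spin":0,"fingers":0.2},{"x":0,"y":0,"z":0,"spin":0,"fingers":0.1},{"x":0,"y":0,"z":-2,"spin":0,"fingers":0},{"x":0,"y":0,"z":-4,"spin":0,"fingers":-0.2},{"x":0,"y":0,"z":-6,"spin":0,"fingers":-0.2}]'

```text
clock: 24.0
eef_pos: [0.4462, 0.0733, -0.0153]
tool_rot: [-0.0, 1.0, 0.0, 0.0]
ft_force: [-0.1, 0.4, 0.3]
grip_width: 0.051
grasp_force: 0.0
```

jog_arm --motion '[{"x":0,"y":0,"z":-20,"spin":0,"fingers":-0.2},{"x":0,"y":5,"z":-50,"spin":0,"fingers":-0.2},{"x":0,"y":0,"z":-90,"spin":0,"fingers":-0.2},{"x":0,"y":-30,"z":-130,"spin":0,"fingers":-1},{"x":0,"y":-67,"z":-150,"spin":0,"fingers":-1},{"x":0,"y":-67,"z":-150,"spin":0,"fingers":-1},{"x":0,"y":-67,"z":-150,"spin":0,"fingers":-1}]'

```text
clock: 24.88
eef_pos: [0.4457, 0.0063, 0.1341]
tool_rot: [-0.0, 1.0, 0.0, -0.0]
ft_force: [0.1, 0.4, -0.3]
grip_width: 0.0857
grasp_force: 0.0
```

```bash
python3 - <<'E'
from h import *
snap('wrist','w19');fitcar('w19',(.449,.006,.01));s=readout.get_obs();print(s['eef_pos'],s['joint_pos'])
c=load('w19');cv2.imwrite('pics/c7.png',cv2.resize(c['pixels'][110:270,200:450,::-1],None,fx=3,fy=3,interpolation=cv2.INTER_CUBIC))
E
```

```text
carrier [0.4487 0.0017 0.0204] score 1.11
well [ 0.4501 -0.0663] disc offs [(0.023, [0.0011, -0.0015], np.float64(1.88)), (0.028, [-0.0001, -0.0004], np.float64(1.83))]
well [0.4474 0.0697] disc offs [(0.023, [0.0015, 0.0019], np.float64(0.86)), (0.028, [0.0001, 0.001], np.float64(0.69))]
[0.44543303 0.00665779 0.13372219] [ 1.48309720e-02  1.71838132e-01 -2.39914449e-01  1.16075003e+00
  1.49270611e-04  1.38156445e-02]
```

View pics/c7.png

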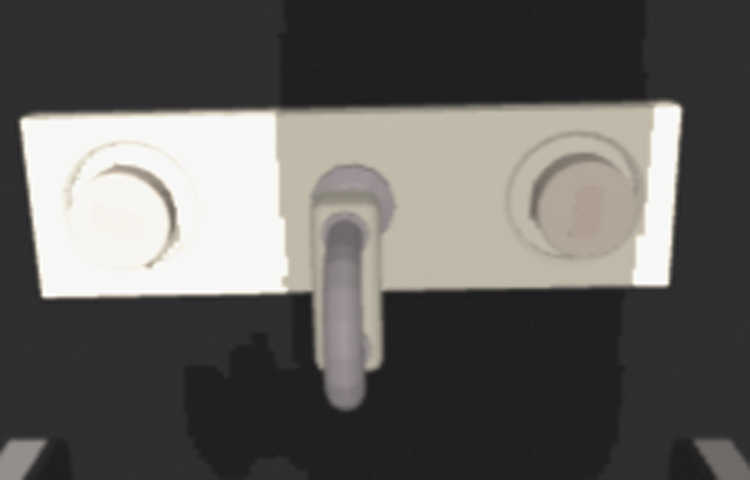

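Both specimens lie flat inside their wells: the left disc is at crop (120,220), the right at (588,205). The carrier is almost parallel to world y, and its eye top is at crop (346,395). Next I'll spin to grip the block along its y.

jog_arm --motion '[{"x":0,"y":0,"z":-20,"spin":10,"fingers":-1},{"x":0,"y":0,"z":-20,"spin":20,"fingers":-1},{"x":0,"y":0,"z":-20,"spin":30,"fingers":-1},{"x":0,"y":0,"z":-20,"spin":40,"fingers":-1},{"x":0,"y":0,"z":-20,"spin":50,"fingers":-1},{"x":0,"y":0,"z":-20,"spin":60,"fingers":-1},{"x":0,"y":0,"z":-20,"spin":70,"fingers":-1},{"x":0,"y":0,"z":-20,"spin":80,"fingers":-1}]'

```text
clock: 25.92
eef_pos: [0.4453, 0.0073, 0.1533]
tool_rot: [0.644, 0.765, -0.001, -0.001]
ft_force: [1.2, 0.0, 0.6]
grip_width: 0.0852
grasp_force: 0.0
```

jog_arm --motion '[{"x":0,"y":0,"z":0,"spin":9,"fingers":-1},{"x":0,"y":0,"z":0,"spin":9,"fingers":-1},{"x":0,"y":0,"z":0,"spin":9,"fingers":-1}]'

```text
clock: 26.3
eef_pos: [0.4458, 0.0068, 0.1539]
tool_rot: [0.7, 0.715, -0.0, -0.001]
ft_force: [-0.3, -0.2, -0.3]
grip_width: 0.085
grasp_force: 0.0
```

```bash
python3 - <<'E'
from h import *
c=load('w19')
P=[ray(c,(200+u/3,110+v/3),.014) for u,v in((20,117),(681,105),(668,286),(42,297))];P=np.array(P);print(P.round(4).tolist(),P.mean(0))
d=(P[1]+P[2]-P[0]-P[3]);print('yaw',np.degrees(np.arctan2(d[1],d[0])))
print('eye base block top',ray(c,(200+348/3,110+200/3),.094),ray(c,(200+348/3,110+370/3),.094))
s=readout.get_obs();print(s['eef_pos'],R.from_quat(s['tool_rot']).as_matrix().round(3).tolist(),totool([P.mean(0)[0],P.mean(0)[1],.027]).round(1),s['joint_pos'])
E
```

```text
[[0.4223, -0.0968, 0.014], [0.4187, 0.0998, 0.014], [0.4756, 0.101, 0.014], [0.4793, -0.0958, 0.014]] [0.44897971 0.00206058 0.014     ]
yaw 91.07254555247967
eye base block top [0.4270622  0.00237573 0.094     ] [0.46859353 0.00213894 0.094     ]
[0.44579233 0.00680385 0.15387345] [[-0.021, 1.0, -0.001], [1.0, 0.021, 0.0], [0.0, -0.001, -1.0]] [ -4.8   3.3 126.9] [ 1.52412471e-02  1.57382716e-01 -2.02447356e-01  1.21236982e+00
  2.59699282e-05  1.56468804e+00]
```

jog_arm --motion '[{"x":-5,"y":3,"z":0,"spin":0,"fingers":-1},{"x":-5,"y":3,"z":25,"spin":0,"fingers":-1},{"x":-5,"y":3,"z":55,"spin":0,"fingers":-1},{"x":-5,"y":3,"z":85,"spin":0,"fingers":-1},{"x":-5,"y":3,"z":110,"spin":0,"fingers":-1},{"x":-5,"y":3,"z":120,"spin":0,"fingers":-1},{"x":-5,"y":3,"z":126,"spin":0,"fingers":-1},{"x":-5,"y":3,"z":126,"spin":0,"fingers":-1}]'

```text
clock: 27.3
eef_pos: [0.4498, 0.0013, 0.0288]
tool_rot: [0.701, 0.714, 0.0, 0.0]
ft_force: [1.1, 0.2, 0.0]
grip_width: 0.0855
grasp_force: 0.0
```

jog_arm --motion '[{"x":0,"y":0,"z":0,"spin":0,"fingers":-0.3},{"x":0,"y":0,"z":0,"spin":0,"fingers":-0.1},{"x":0,"y":0,"z":0,"spin":0,"fingers":0.1},{"x":0,"y":0,"z":0,"spin":0,"fingers":1},{"x":0,"y":0,"z":0,"spin":0,"fingers":1},{"x":0,"y":0,"z":0,"spin":0,"fingers":1}]'

```text
clock: 28.05
eef_pos: [0.4496, 0.0014, 0.0293]
tool_rot: [0.701, 0.714, 0.0, 0.0]
ft_force: [-1.3, 0.2, 5.5]
grip_width: 0.0409
grasp_force: 60.2
```

jog_arm --motion '[{"x":0,"y":0,"z":-3,"spin":0,"fingers":1},{"x":0,"y":0,"z":-10,"spin":0,"fingers":1},{"x":0,"y":0,"z":-22,"spin":0,"fingers":1},{"x":0,"y":0,"z":-37,"spin":0,"fingers":1},{"x":0,"y":0,"z":-52,"spin":0,"fingers":1},{"x":0,"y":0,"z":-64,"spin":0,"fingers":1},{"x":0,"y":0,"z":-72,"spin":0,"fingers":1},{"x":0,"y":0,"z":-75,"spin":0,"fingers":1}]'

```text
clock: 29.05
eef_pos: [0.4496, 0.0014, 0.104]
tool_rot: [0.701, 0.714, 0.0, 0.0]
ft_force: [0.3, -0.4, -2.3]
grip_width: 0.0408
grasp_force: 60.9
```

jog_arm --motion '[{"x":0,"y":0,"z":0,"spin":-3,"fingers":1},{"x":0,"y":0,"z":0,"spin":-8,"fingers":1},{"x":0,"y":0,"z":0,"spin":-14,"fingers":1},{"x":0,"y":0,"z":0,"spin":-20,"fingers":1},{"x":0,"y":0,"z":0,"spin":-26,"fingers":1},{"x":0,"y":0,"z":0,"spin":-32,"fingers":1},{"x":0,"y":0,"z":0,"spin":-38,"fingers":1},{"x":0,"y":0,"z":0,"spin":-44,"fingers":1}]'

```text
clock: 30.05
eef_pos: [0.4488, 0.0013, 0.103]
tool_rot: [0.381, 0.925, -0.0, -0.001]
ft_force: [-0.8, -0.7, -2.4]
grip_width: 0.0409
grasp_force: 60.8
```

jog_arm --motion '[{"x":0,"y":0,"z":0,"spin":-6,"fingers":1},{"x":0,"y":0,"z":0,"spin":-12,"fingers":1},{"x":0,"y":0,"z":0,"spin":-18,"fingers":1},{"x":0,"y":0,"z":0,"spin":-24,"fingers":1},{"x":0,"y":0,"z":0,"spin":-29,"fingers":1},{"x":0,"y":0,"z":0,"spin":-33,"fingers":1},{"x":0,"y":0,"z":0,"spin":-36,"fingers":1},{"x":0,"y":0,"z":0,"spin":-37,"fingers":1}]'

```text
clock: 31.05
eef_pos: [0.4489, 0.0013, 0.1031]
tool_rot: [0.069, 0.998, -0.0, -0.001]
ft_force: [0.1, 0.1, -2.2]
grip_width: 0.041
grasp_force: 60.8
```

```bash
python3 - <<'E'
from h import *
s=readout.get_obs();Rt=R.from_quat(s['tool_rot']).as_matrix();print(s['eef_pos'],Rt.round(3).tolist(),'yaw y',np.degrees(np.arctan2(Rt[1,1],Rt[0,1])),s['ft_force'],s['ft_torque'],s['grip_width'],s['clock'])
S=np.array([.4688,-.296]);a=-.133
print(totool([S[0]-.07*np.cos(a),S[1]-.07*np.sin(a),.1035]).round(0))
# discs still in: scene bright blobs not needed
snap('wrist','w20');snap('side','s20');snap('scene','s21')
E
```

```text
[0.44888644 0.00133642 0.10307594] [[-0.99, 0.138, -0.001], [0.138, 0.99, -0.0], [0.001, -0.0, -1.0]] yaw y 82.05863691551957 [ 0.06694859  0.06649571 -2.17176141] [0.00591183 0.01771407 0.0162086 ] 0.0410318919591074 31.05
[   9. -292.   -0.]
```

jog_arm --motion '[{"x":1,"y":-10,"z":0,"spin":0,"fingers":1},{"x":2,"y":-35,"z":0,"spin":0,"fingers":1},{"x":3,"y":-70,"z":0,"spin":0,"fingers":1},{"x":4,"y":-105,"z":0,"spin":0,"fingers":1},{"x":5,"y":-140,"z":0,"spin":0,"fingers":1},{"x":6,"y":-170,"z":0,"spin":0,"fingers":1},{"x":7,"y":-195,"z":0,"spin":0,"fingers":1},{"x":8,"y":-210,"z":0,"spin":0,"fingers":1}]'

```text
clock: 32.2
eef_pos: [0.4117, -0.207, 0.1035]
tool_rot: [0.07, 0.998, -0.0, -0.0]
ft_force: [0.2, -0.4, -1.9]
grip_width: 0.0407
grasp_force: 61.1
```

jog_arm --motion '[{"x":0,"y":-10,"z":0,"spin":0,"fingers":1},{"x":0,"y":-30,"z":0,"spin":0,"fingers":1},{"x":0,"y":-50,"z":0,"spin":0,"fingers":1},{"x":0,"y":-66,"z":0,"spin":0,"fingers":1},{"x":1,"y":-77,"z":0,"spin":0,"fingers":1},{"x":1,"y":-82,"z":0,"spin":0,"fingers":1},{"x":1,"y":-82,"z":0,"spin":0,"fingers":1}]'

```text
clock: 33.08
eef_pos: [0.3999, -0.2865, 0.1034]
tool_rot: [0.07, 0.998, 0.0, -0.0]
ft_force: [0.9, 0.6, -2.4]
grip_width: 0.041
grasp_force: 61.2
```

```bash
python3 - <<'E'
from h import *
s=readout.get_obs();print(s['eef_pos'],s['ft_force'],s['clock'])
c=snap('wrist','w22');b=snap('side','s22');a=snap('scene','s23')
S=np.array([.4688,-.296]);A=-.133
def st(x,y,z): return [S[0]+np.cos(A)*x-np.sin(A)*y,S[1]+np.sin(A)*x+np.cos(A)*y,z]
pts=[st(-.016,0,.1885),st(0,0,.178),st(.06,0,.188),st(.1,0,.188)]
for n,cam in(('w',c),('side',b),('scene',a)): print(n,proj(cam,pts).round(1).tolist())
g=a['pixels'].mean(2).astype(int)
np.set_printoptions(linewidth=250)
print('scene',265,'rows; cols 280+');print(g[264:286,280:312])
print('side');g=b['pixels'].mean(2).astype(int);print(g[225:262,408:440:1])
E
```

```text
[ 0.39990634 -0.28654226  0.10344209] [ 0.86241882  0.55427195 -2.40562933] 33.075
w [[321.1, 439.7], [321.5, 442.8], [322.3, 561.4], [322.9, 612.5]]
side [[417.4, 250.0], [419.2, 248.2], [428.9, 230.8], [434.6, 221.2]]
scene [[285.0, 275.7], [291.5, 278.2], [314.9, 276.7], [330.6, 277.2]]
scene 265 rows; cols 280+
[[ 45  43  44  43  43  42  43  42  41  40  40  41  40  38  39  39  39  38  37  37  37  36  37  37  38  39  41  42  41  43  41  41]
 [ 45  44  46  44  43  42  42  43  41  41  40  40  41  41  40  38  38  38  37  37  37  36  36  35  36  36  39  41  42  43  41  42]
 [ 45  45  45  44  44  43  41  42  41  42  41  41  38  40  39  38  39  39  36  35  36  37  37  35  35  35  38  38  42  42  41  41]
 [ 46  44  44  44  44  44  43  42  40  43  41  41  40  40  38  40  38  37  38  39  37  37  37  37  35  34  36  38  38  40  41  42]
 [ 45  45  45  43  43  43  43  42  41  41  41  41  40  39  40  38  38  38  37  37  37  37  35  35  35  35  35  36  36  36  37  39]
 [ 46  44  44  44  44  43  43  43  41  41  40  41  40  40  40  39  39  39  37  37  35  35  36  36  36  35  33  34  34  35  36  3
[... 1596 characters left out ...]
  45  46  44  44  42  43  42  40  41  40  41  39  39  40  38  39  38  38  38  37  36  36  36  36  34  36  34]
 [ 47  47  46  45  47  44  44  44  44  43  44  42  42  40  41  41  40  40  39  39  39  38  39  37  37  36  36  36  36  35  34  33]
 [ 47  47  47  47  46  44  45  44  45  43  42  43  43  41  41  41  41  41  40  39  38  38  38  37  37  36  37  36  35  36  35  37]
 [ 48  48  47  46  45  45  45  44  44  44  42  43  42  41  42  40  41  40  39  38  38  38  38  37  38  37  36  36  36  35  36  35]]
side
[[137 224 231 ... 225 228 227]
 [128 144 219 ... 131 105 149]
 [ 54 132 126 ... 113 107 123]
 ...
 [ 22  23  23 ...  57  71  94]
 [ 57  46  26 ...  53  51  58]
 [122 103  57 ...  83  60  48]]
```

jog_arm --motion '[{"x":-6,"y":0,"z":0,"spin":0,"fingers":1},{"x":-16,"y":0,"z":0,"spin":0,"fingers":1},{"x":-26,"y":0,"z":0,"spin":0,"fingers":1},{"x":-36,"y":0,"z":0,"spin":0,"fingers":1},{"x":-44,"y":0,"z":0,"spin":0,"fingers":1},{"x":-50,"y":0,"z":0,"spin":0,"fingers":1},{"x":-55,"y":0,"z":0,"spin":0,"fingers":1},{"x":-55,"y":0,"z":0,"spin":0,"fingers":1}]'

```text
clock: 34.22
eef_pos: [0.4547, -0.2942, 0.1034]
tool_rot: [0.069, 0.998, 0.0, -0.0]
ft_force: [-0.7, -0.1, -2.5]
grip_width: 0.0407
grasp_force: 61.2
```

```bash
python3 - <<'E'
from h import *
s=readout.get_obs();print(s['eef_pos'],s['ft_force'],s['ft_torque'])
a=snap('scene','s24');g=a['pixels'].mean(2).astype(int)
p=np.array(s['eef_pos'])
def cw(x,y,z): 
    A=-.133;return [p[0]+np.cos(A)*x-np.sin(A)*y,p[1]+np.sin(A)*x+np.cos(A)*y,p[2]-.029+z]
print('eye L,R,top,block',proj(a,[cw(0,.014,.109),cw(0,-.014,.109),cw(0,0,.128),cw(0,0,.094)]).round(1).tolist())
np.set_printoptions(linewidth=250,threshold=5000);print(g[258:292,278:312])
E
```

```text
[ 0.45465626 -0.29422108  0.10343061] [-0.66332157 -0.088992   -2.49103664] [ 0.02359848 -0.03516699  0.04832536]
eye L,R,top,block [[286.2, 272.3], [285.3, 281.5], [285.5, 272.5], [286.0, 280.2]]
[[ 63  63  63  64  65  64  63  61  60  58  57  54  54  52  52  51  50  50  49  49  49  47  44  43  43  43  44  44  46  45  47  47  47  46]
 [ 61  61  60  59  59  60  58  57  56  56  55  54  54  52  53  52  52  50  49  48  47  46  43  44  43  43  43  42  43  45  46  46  46  48]
 [ 60  60  60  59  58  57  56  56  55  55  54  54  53  53  52  52  50  50  50  49  47  45  44  43  42  42  43  42  42  42  42  44  45  46]
 [ 60  60  58  59  58  58  57  57  56  55  53  52  55  53  53  52  51  51  49  49  46  45  43  43  42  41  42  42  41  41  42  41  42  44]
 [ 60  59  58  58  57  57  57  56  55  56  54  55  54  53  52  51  51  51  50  49  46  45  45  44  43  43  42  41  42  40  41  41  41  43]
 [ 61  60  59  59  58  57  57  56  55  55  54  53  54  53  54  52  51  52  50  47  46  44  44  43  44  42  43  41  42  42  42  41  42  40]
 [ 60  60  59  58  59  58  58  56  54  55  55  54  54  53  53  54  51
[... 3123 characters left out ...]
 42]
 [ 67  63  67  77  83  83  75  67  61  59  56  55  54  53  53  52  49  48  48  47  46  46  47  45  44  44  45  44  43  44  42  43  42  44]
 [100  73  62  65  68  69  65  61  57  56  55  64  80  93  96  89  73  60  56  57  56  55  53  53  51  49  51  49  50  46  45  45  43  44]
 [157 105  68  59  60  61  59  58  55  55  59  90 136 168 176 161 125  94  84  83  84  84  81  77  72  71  72  71  70  65  63  63  62  62]
 [212 147  86  60  58  57  57  57  56  55  65 119 188 229 234 212 164 128 119 119 119 119 116 111 108 107 108 108 105 102 100  99  97  97]
 [236 184 122  86  69  61  59  57  57  55  69 131 207 241 241 217 167 142 138 138 139 139 138 136 135 135 135 134 133 133 132 128 126 126]]
```

jog_arm --motion '[{"x":-5,"y":0,"z":0,"spin":0,"fingers":1},{"x":-10,"y":0,"z":0,"spin":0,"fingers":1},{"x":-14,"y":0,"z":0,"spin":0,"fingers":1},{"x":-16,"y":0,"z":0,"spin":0,"fingers":1},{"x":-16,"y":0,"z":0,"spin":0,"fingers":1}]'

```text
clock: 34.9
eef_pos: [0.4704, -0.2964, 0.1034]
tool_rot: [0.069, 0.998, -0.0, -0.0]
ft_force: [0.1, 1.1, -2.0]
grip_width: 0.0404
grasp_force: 61.2
```

```bash
python3 - <<'E'
from h import *
s=readout.get_obs();print(s['eef_pos'],s['ft_force'],s['ft_torque'])
a=snap('scene','s25');b=snap('side','s26');p=np.array(s['eef_pos'])
def cw(x,y,z): 
    A=-.133;return [p[0]+np.cos(A)*x-np.sin(A)*y,p[1]+np.sin(A)*x+np.cos(A)*y,p[2]-.029+z]
np.set_printoptions(linewidth=250,threshold=5000)
print('side: eyetop, L,R, block',proj(b,[cw(0,0,.128),cw(0,.014,.109),cw(0,-.014,.109),cw(0,0,.086)]).round(1).tolist())
g=a['pixels'].mean(2).astype(int);print(g[268:290,280:312]);g=b['pixels'].mean(2).astype(int);print(g[236:272,400:438])
E
```

```text
[ 0.47038826 -0.29642153  0.10342969] [ 0.07442411  1.14651127 -2.02882564] [0.00197391 0.02002913 0.03654724]
side: eyetop, L,R, block [[421.2, 242.2], [415.0, 244.2], [424.9, 248.9], [418.5, 251.7]]
[[ 52  52  54  56  58  59  58  58  57  58  56  57  55  54  55  53  53  54  54  50  45  45  45  44  44  45  42  43  43  42  43  42]
 [ 52  52  53  56  58  58  59  58  58  56  57  56  55  55  53  52  54  55  54  51  45  45  44  44  44  43  43  43  42  42  42  42]
 [ 53  52  54  57  58  58  60  59  58  57  57  56  56  55  53  53  53  55  53  48  45  45  44  45  45  45  44  43  42  42  41  42]
 [ 53  53  54  58  59  59  61  62  62  63  63  63  60  57  55  52  54  55  53  48  47  45  45  44  43  43  44  43  42  42  43  42]
 [ 53  53  53  56  58  60  63  65  73  82  86  83  72  60  54  53  53  53  52  48  45  46  45  43  44  45  44  43  44  43  42  42]
 [ 53  52  53  55  59  61  64  70  88 106 116 110  88  66  56  53  53  53  51  51  53  53  56  56  55  56  57  55  54  54  53  53]
 [ 53  53  52  55  59  61  64  73  99 130 143 133 102  70  55  54  54  56  59  66  77  82  83  85  85  86  86  86
[... 6864 characters left out ...]
32 230 237 206 160 152 189 195 196 231 117  51  93  59  48  51  91  98 106  96]
 [111 111 122 237 250 251 251 251 251 251 251 198 233 242 246 245 240 242 238 235 242 250 217 195 249 251 250 182  71  49  49  50  50  49  48  49  96  63]
 [110 112 178 249 251 251 251 251 251 251 251 251 194 241 246 250 250 244 234 239 250 251 251 251 251 251 223 102  52  50  49  51  50  49  48  50  85  42]
 [111 134 237 250 251 251 251 251 251 251 251 251 239 214 218 236 248 236 221 222 250 251 251 251 251 249 144  56  49  49  50  49  46  50  49  51  49  31]
 [120 218 250 251 251 251 251 251 251 251 251 251 251 251 245 245 235 224 250 251 251 251 251 251 250 196  79  46  49  50  50  51  49  49  50  50  31  24]]
```

jog_arm --motion '[{"x":0,"y":0,"z":4,"spin":0,"fingers":1},{"x":0,"y":0,"z":8,"spin":0,"fingers":1},{"x":0,"y":0,"z":11,"spin":0,"fingers":1},{"x":0,"y":0,"z":14,"spin":0,"fingers":1},{"x":0,"y":0,"z":15,"spin":0,"fingers":1},{"x":0,"y":0,"z":15,"spin":0,"fingers":1}]'

```text
clock: 35.75
eef_pos: [0.4703, -0.2964, 0.0884]
tool_rot: [0.069, 0.998, 0.0, -0.0]
ft_force: [0.2, 0.6, -2.3]
grip_width: 0.041
grasp_force: 61.1
```

jog_arm --motion '[{"x":0,"y":0,"z":1,"spin":0,"fingers":1},{"x":0,"y":0,"z":2,"spin":0,"fingers":1},{"x":0,"y":0,"z":2.5,"spin":0,"fingers":1},{"x":0,"y":0,"z":2.5,"spin":0,"fingers":1}]'

```text
clock: 36.25
eef_pos: [0.4709, -0.2967, 0.0876]
tool_rot: [0.069, 0.998, -0.0, 0.001]
ft_force: [-1.5, 2.3, 5.9]
grip_width: 0.0408
grasp_force: 62.2
```

jog_arm --motion '[{"x":0,"y":0,"z":-1,"spin":0,"fingers":1},{"x":0,"y":0,"z":-1,"spin":0,"fingers":0.1},{"x":0,"y":0,"z":-1,"spin":0,"fingers":-0.1},{"x":0,"y":0,"z":-1,"spin":0,"fingers":-0.4},{"x":0,"y":0,"z":-1,"spin":0,"fingers":-0.8},{"x":0,"y":0,"z":-1,"spin":0,"fingers":-0.8},{"x":0,"y":0,"z":-1,"spin":0,"fingers":-0.8}]'

```text
clock: 37.12
eef_pos: [0.4703, -0.2964, 0.0869]
tool_rot: [0.069, 0.998, 0.0, -0.0]
ft_force: [0.9, -0.6, 0.1]
grip_width: 0.0768
grasp_force: 0.0
```

```bash
python3 - <<'E'
from h import *
s=readout.get_obs();print(s['eef_pos'],s['ft_force'],s['grip_width'])
c=snap('wrist','w30');snap('side','s30');snap('scene','s31')
S=np.array([.470,-.2955]);A=-.133
def st(x,y,z): return [S[0]+np.cos(A)*x-np.sin(A)*y,S[1]+np.sin(A)*x+np.cos(A)*y,z]
b=.0575
print('exp plate corners',proj(c,[st(-.098,.028,b+.014),st(-.098,-.028,b+.014),st(.098,-.028,b+.014),st(.098,.028,b+.014)]).round(0).tolist(),'well',proj(c,[st(-.068,0,b+.023)]).round(0).tolist())
g=c['pixels'].min(2);n,l,q,ce=cv2.connectedComponentsWithStats((g>110).astype(np.uint8))
for i in range(1,n):
    if q[i,4]>300:print(q[i].tolist(),ce[i].round(0))
E
```

```text
[ 0.47027279 -0.29643909  0.08693458] [ 0.85436657 -0.6282485   0.06912766] 0.07682356019578335
exp plate corners [[374.0, 43.0], [270.0, 44.0], [284.0, 345.0], [363.0, 345.0]] well [[322.0, 103.0]]
[0, 0, 640, 308, 56296] [301.  92.]
[325, 304, 25, 18, 333] [336. 313.]
[299, 309, 25, 35, 479] [315. 328.]
```

jog_arm --motion '[{"x":0,"y":0,"z":-5,"spin":0,"fingers":-0.8},{"x":0,"y":0,"z":-15,"spin":0,"fingers":-0.8},{"x":0,"y":0,"z":-30,"spin":0,"fingers":-0.8},{"x":0,"y":0,"z":-55,"spin":0,"fingers":-0.8},{"x":0,"y":0,"z":-85,"spin":0,"fingers":-0.8},{"x":0,"y":0,"z":-120,"spin":0,"fingers":-0.8},{"x":0,"y":0,"z":-150,"spin":0,"fingers":-0.8},{"x":0,"y":0,"z":-160,"spin":0,"fingers":-0.8}]'

```text
clock: 38.28
eef_pos: [0.4714, -0.2971, 0.2503]
tool_rot: [0.069, 0.998, -0.001, 0.002]
ft_force: [0.2, 0.1, 0.6]
grip_width: 0.0767
grasp_force: 0.0
```

```bash
cat > chk.py <<'E'
from h import *
import sys
s=readout.get_obs();print(s['eef_pos'],s['ft_force'],s['clock'])
c=snap('wrist',sys.argv[1]);b=snap('side',sys.argv[1]+'s');a=snap('scene',sys.argv[1]+'c')
e=cv2.Canny(cv2.GaussianBlur(c['pixels'],(3,3),0),25,60);dt=cv2.distanceTransform(255-e,cv2.DIST_L2,5)
t=np.linspace(-1,1,60);th=np.linspace(0,2*np.pi,60)
L=np.vstack([np.c_[.098*t,0*t+.028],np.c_[.098*t,0*t-.028],np.c_[0*t-.098,.028*t],np.c_[0*t+.098,.028*t]])
ci=np.c_[np.cos(th),np.sin(th)]
def W(p,L,dz):  # p: x,y,yaw,pitch, height of plate top
    return R.from_euler('ZYX',[p[2],p[3],0]).apply(np.c_[L,np.full(len(L),dz)])+[p[0],p[1],p[4]]
def sc(Q):
    q=np.clip(proj(c,Q),0,[639,399]).astype(np.float32);return np.minimum(cv2.remap(dt,q[:,:1],q[:,1:],1),8).mean()
f=lambda p:sc(np.vstack([W(p,L,0)]+[W(p,ci*.0195+[s*.068,0],0) for s in(-1,1)]))
best=None
for dx in(-.005,.003):
  for ya in(-.15,-.1):
    for pi in(-.06,0,.06):
      x0=np.array([.47+dx,-.2955,ya,pi,.0715]);r=minimize(f,x0,method='Nelder-Mead',options=dict(maxiter=600,initial_simplex=np.vstack([x0,x0+np.diag([.004,.004,.05,.05,.006])])))
      if best is None or r.fun<best.fun:best=r
p=best.x;print('x y yaw pitch ztop',p.round(4),round(best.fun,2))
for s in(-1,1):
    h=lambda d:sc(W(p,ci*.0148+[s*.068+d[0],d[1]],.009))
    r=min((minimize(h,[i,j],method='Nelder-Mead',options=dict(initial_simplex=[[i,j],[i+.003,j],[i,j+.003]])) for i in(-.003,.003) for j in(-.003,.003)),key=lambda r:r.fun);print('disc',s,r.x.round(4),round(r.fun,2))
E
python3 chk.py f1
```

```text
[ 0.47138433 -0.29710145  0.25032265] [0.17615513 0.05172213 0.55904855] 38.275
x y yaw pitch ztop [ 0.4736 -0.2905 -0.1322  0.0539  0.0775] 0.6
disc -1 [-0.0046  0.0015] 1.06
disc 1 [0.0003 0.0037] 0.74
```

jog_arm --motion '[{"x":0,"y":0,"z":0,"spin":0,"fingers":-0.8},{"x":10,"y":0,"z":-10,"spin":0,"fingers":-0.8},{"x":20,"y":0,"z":-20,"spin":0,"fingers":-0.8},{"x":20,"y":0,"z":-20,"spin":0,"fingers":-0.8},{"x":20,"y":0,"z":-20,"spin":0,"fingers":-0.8},{"x":20,"y":0,"z":-20,"spin":0,"fingers":-0.8},{"x":20,"y":0,"z":-20,"spin":0,"fingers":-0.8},{"x":20,"y":0,"z":-20,"spin":0,"fingers":-0.8}]'

```text
clock: 39.42
eef_pos: [0.4505, -0.2936, 0.2667]
tool_rot: [0.069, 0.998, 0.0, -0.0]
ft_force: [0.4, 0.2, -0.4]
grip_width: 0.0769
grasp_force: 0.0
```

```bash
python3 chk.py f2; python3 chk.py f3; python3 - <<'E'
from h import *
for k in 'cs':
    print(k,[int(np.abs(load('f2'+k)['pixels'].astype(int)-load('f3'+k)['pixels'])[180:310,260:460].max())])
E
```

```text
[ 0.45047978 -0.29359297  0.26672606] [ 0.42668894  0.15871255 -0.43129588] 39.425
x y yaw pitch ztop [ 0.4725 -0.2913 -0.1176  0.0314  0.0764] 0.66
disc -1 [-0.0046  0.0011] 1.21
disc 1 [0.0014 0.0037] 0.7
[ 0.45051365 -0.29363858  0.26687769] [-0.87801241 -0.95903006 -0.66620601] 39.575
x y yaw pitch ztop [ 0.4725 -0.2913 -0.116   0.0324  0.0769] 0.71
disc -1 [-0.0039  0.0016] 1.2
disc 1 [0.0009 0.0036] 0.73
c [24]
s [87]
```

jog_arm --motion '[{"x":0,"y":0,"z":0,"spin":0,"fingers":-0.8},{"x":0,"y":0,"z":0,"spin":0,"fingers":-0.8},{"x":0,"y":0,"z":0,"spin":0,"fingers":-0.8},{"x":0,"y":0,"z":0,"spin":0,"fingers":-0.8},{"x":0,"y":0,"z":0,"spin":0,"fingers":-0.8},{"x":0,"y":0,"z":0,"spin":0,"fingers":-0.8},{"x":0,"y":0,"z":0,"spin":0,"fingers":-0.8},{"x":0,"y":0,"z":0,"spin":0,"fingers":-0.8}]'

```text
clock: 40.72
eef_pos: [0.4505, -0.2937, 0.267]
tool_rot: [0.069, 0.998, 0.0, 0.0]
ft_force: [-0.7, -1.3, -0.2]
grip_width: 0.0768
grasp_force: 0.0
```

jog_arm --motion '[{"x":0,"y":0,"z":0,"spin":0,"fingers":-0.8},{"x":0,"y":0,"z":0,"spin":0,"fingers":-0.8},{"x":0,"y":0,"z":0,"spin":0,"fingers":-0.8},{"x":0,"y":0,"z":0,"spin":0,"fingers":-0.8},{"x":0,"y":0,"z":0,"spin":0,"fingers":-0.8},{"x":0,"y":0,"z":0,"spin":0,"fingers":-0.8},{"x":0,"y":0,"z":0,"spin":0,"fingers":-0.8},{"x":0,"y":0,"z":0,"spin":0,"fingers":-0.8}]'

```text
clock: 41.72
eef_pos: [0.4505, -0.2937, 0.267]
tool_rot: [0.069, 0.998, -0.0, 0.0]
ft_force: [0.5, -0.2, -1.0]
grip_width: 0.0767
grasp_force: 0.0
```

jog_arm --motion '[{"x":0,"y":0,"z":0,"spin":0,"fingers":-0.8},{"x":0,"y":0,"z":0,"spin":0,"fingers":-0.8},{"x":0,"y":0,"z":0,"spin":0,"fingers":-0.8},{"x":0,"y":0,"z":0,"spin":0,"fingers":-0.8},{"x":0,"y":0,"z":0,"spin":0,"fingers":-0.8},{"x":0,"y":0,"z":0,"spin":0,"fingers":-0.8},{"x":0,"y":0,"z":0,"spin":0,"fingers":-0.8},{"x":0,"y":0,"z":0,"spin":0,"fingers":-0.8}]'

```text
clock: 42.72
eef_pos: [0.4505, -0.2937, 0.267]
tool_rot: [0.069, 0.998, 0.0, -0.0]
ft_force: [0.1, 0.1, 0.0]
grip_width: 0.0769
grasp_force: 0.0
```

```bash
python3 chk.py f4; python3 chk.py f5; python3 - <<'E'
from h import *
for k in 'cs':
  for x,y in(('f2','f3'),('f3','f4'),('f4','f5')):
    d=np.abs(load(x+k)['pixels'].astype(int)-load(y+k)['pixels']).max(2)[180:330,260:470]
    print(k,x,y,d.max(),(d>25).sum())
E
```

```text
[ 0.45047755 -0.29366751  0.2669902 ] [0.14972765 0.11997911 0.00108988] 42.725
x y yaw pitch ztop [ 0.4727 -0.2911 -0.1233  0.0382  0.077 ] 0.72
disc -1 [-0.0049  0.0003] 1.14
disc 1 [0.0012 0.0034] 0.66
[ 0.4504735  -0.29364968  0.26700359] [0.36753479 0.19179238 0.44656753] 42.875
x y yaw pitch ztop [ 0.4726 -0.2911 -0.1231  0.0381  0.0772] 0.72
disc -1 [-0.0048  0.0003] 1.11
disc 1 [0.0011 0.0034] 0.69
c f2 f3 24 0
c f3 f4 31 3
c f4 f5 4 0
s f2 f3 87 6
s f3 f4 71 52
s f4 f5 13 0
```

```bash
python3 - <<'E'
from h import *
t=np.linspace(-1,1,80)
L=np.vstack([np.c_[.098*t,0*t+.028],np.c_[.098*t,0*t-.028],np.c_[0*t-.098,.028*t],np.c_[0*t+.098,.028*t]])
cams={}
for f in('f5','f5c','f5s'):
    c=load(f);e=cv2.Canny(cv2.GaussianBlur(c['pixels'],(3,3),0) if f=='f5' else c['pixels'],40,100);cams[f]=(c,cv2.distanceTransform(255-e,cv2.DIST_L2,5))
def sc(f,Q):
    c,dt=cams[f];q=np.clip(proj(c,Q),0,[639,399]).astype(np.float32);return np.minimum(cv2.remap(dt,q[:,:1],q[:,1:],1),5).mean()
def W(p):return R.from_euler('ZYX',[p[2],p[3],p[5]]).apply(np.c_[L,0*L[:,0]])+[p[0],p[1],p[4]]
for fs in(('f5c',),('f5s',),('f5c','f5s'),('f5','f5c','f5s')):
    best=None
    for pi in(-.05,0,.05):
      for z in(.070,.077):
        x0=np.array([.4715,-.292,-.125,pi,z,0.]);r=minimize(lambda p:sum(sc(f,W(p)) for f in fs)+ (p[2]+.125)**2*20+p[5]**2*50,x0,method='Nelder-Mead',options=dict(maxiter=900,initial_simplex=np.vstack([x0,x0+np.diag([.004,.004,.03,.03,.004,.02])])))
        if best is None or r.fun<best.fun:best=r
    print(fs,best.x.round(4),round(best.fun,2))
E
```

```text
('f5c',) [ 0.4718 -0.2974 -0.1161  0.0177  0.0754  0.0157] 0.47
('f5s',) [ 0.4537 -0.2946 -0.1228 -0.0159  0.0961 -0.0023] 0.28
('f5c', 'f5s') [ 0.4715 -0.2932 -0.1334 -0.0455  0.0701  0.0153] 0.93
('f5', 'f5c', 'f5s') [ 0.4725 -0.2918 -0.1188 -0.045   0.0688  0.0063] 1.71
```

```bash
python3 -c "
from workcell import bot
print(bot.job_done())"
```

```text
the job is handed in; nothing more can be done
None
```

I handed the job in at about 43 s: the carrier hangs by its eye on the hook, still in the last two pictures, with both small specimens measured inside their wells; the camera fits for tilt disagreed by a few hundredths of a radian either way, so level is likely but not confirmed.

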